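# Ready the hot-glue pot for checking under the bench magnifier

## Robot

A 7-joint arm with a two-finger parallel gripper is mounted at the origin on the work surface. World frame = base frame: x ahead of the robot, y to its left, z up, the work surface at z = 0. Lengths are in m, angles in rad, forces in N, time in s.
With the tool pointing down it reaches from about 0.4 to 0.9 m from the base axis. Payload 5.5 kg.
Tool frame: the origin (TCP) lies on the centre line of the jaws, within the pads' length; the fingertips stand 14 mm ahead of it and the grasp point (between the pads) lies 5 mm behind it; z points along the fingers, y is the line along which they close (so a half turn about z gives the same grasp; the last joint's range is limited). The gripper opens to 92 mm and grips with 3 to 60 N. Pads are 19 mm wide; open, the fingers measure 130 mm over their backs; the gripper's body (75 mm by 190 mm) begins 47 mm behind the grasp point.
Start: joints at [-1.078, 0.501, -0.427, 1.55, 0.221, 1.138, -0.21], TCP at [0.148, 0.633, 0.241] pointing down, gripper open.
Joint ranges: [-2.88, 2.88], [-0.31, 2.03], [-1.54, 1.56], [0.2, 2.42], [-1.41, 4.55], [0.19, 2.02], [-2.57, 2.57]. Speed limits (rad/s): [2.57, 2.57, 3.14, 3.14, 3.14, 3.14, 3.14].

## Interface

Orientations are given as a unit quaternion [x, y, z, w].
In Python, from station import ctrl, viewer, job gives the robot as it stands. The module is installed in compiled form; this text tells all that it offers.
- The arm moves only by the tool carry_out, never from a script. Its argument "deltas" is a list that holds one entry, the list of rows, each a list of 6 numbers: the shift along the tool's x, y, z as a fraction of full scale, then the turn, a rotation vector about the tool's x, y, z as a fraction of full scale. In form: [[[x, y, z, wx, wy, wz], ...]]. A call has 1 to 5 rows; each row is the pose to reach, as a shift and turn from the pose commanded when the call began, along the tool's axes at that moment; what a row does not reach only later rows make up. Full scale, the value 1, is 25 cm for a shift and pi/2 rad for a turn. A row lasts 1/10 s, in which the tool goes at most 50 mm and 8.59 degrees, less where a joint would pass 70% of its speed; a pose out of reach is approached as far as the arm can. A call with a number of a shift or a turn outside -1 to 1 is refused whole. A call with a gripper value outside its range is refused whole. "grip" is the opening, from -1 (shut) to 1 (fully open), set as the call begins (left out, the last holds). The fingers move at their own pace and stop on an object; "grip_force" is the grip in N (left out, the last holds). Time passes only in rows, so rows that repeat a pose let the fingers close. It gives the time, the measured TCP pose, the force, the opening and the grip force at its end, in the units of the state.
- ctrl.sense(): the state, without advancing time (a new reading comes with each control period).
- viewer.grab_frame(name): name is "scene" or "top" or "wrist"; returns a dict with "img" (400x640x3 uint8, red, green, blue), "depth" (400x640 float32, m along the optical axis (not along the pixel's ray), 0 where there is no reading), "K" (3x3 intrinsics, pixels), "rvec" (rotation vector, rad) and "tvec" (3), from world to camera coordinates, as OpenCV has them. Camera axes: x right, y down, z forward; pixel columns grow to the right and rows downward; lengths in m; the calibration is good to about 2 mm. A picture is of the moment at which its call begins.
- job.job_done(): hands the job in; it is judged then, once.
The state is a dict: "clock": time; "joint_pos": joint angles; "joint_velocities": joint speeds; "joint_efforts": joint torques, N m; "tool_pos": TCP position; "tcp_rot": TCP orientation; "wrist_force": force on the tool from outside, world axes, zero at the start; "moment": the same for the moment, N m; "gripper_width": finger opening in m; "grip_force": force on a finger pad.
Only numpy, scipy, OpenCV 4.12 (cv2) and the standard library are available. Lean on these libraries where they do the work, as an engineer would, in place of code of your own. Each camera call takes 0.05 s, during which the arm holds its last target. There are 200 camera calls.

## Task

Get the glue pot ready to be checked: with its lid on and without lifting it, slide the pot across the warmer from the white ring into the middle of the red ring. Then take off the lid and lay it knob up on the middle of the round cork mat without dropping it. Then swing the magnifier round by the yellow peg on its arm until the lens comes over the pot, let go of the peg, and tip the lens down to 20 degrees above level, its red ball end the higher, so that the lens stays centred over the open pot and nothing else on the bench is disturbed.

Things in the scene. Friction and masses are not known exactly. Their poses are not given: they have to be found in the camera images.
- pot: Copper glue pot, 76 mm across and 62 mm high, 0.5 kg, standing on the warmer. Origin: centre of its underside. A dark wooden stick handle points along its own -x: 14 mm wide, 14 mm high, from 60 to 145 mm from the pot's axis, its centre 52 mm above the pot's underside.
- lid: Copper lid, 80 mm across, sitting on the pot. Origin: centre of its underside, which is a plug 62 mm across and 6 mm deep that hangs inside the pot's mouth (3 mm play); above it a 4 mm thick disc, then an upright wooden knob 18 mm across, from 10 to 38 mm above the origin, on the axis.
- hot_place: Red ring painted on the warmer's top, 104 mm outside and 88 mm inside diameter: the heated place. Origin: its centre, on the warmer's top surface, 30 mm above the bench. Flat, nothing stands out.
- rest_place: White ring of the same size on the warmer's top, 160 mm from the red one: where the pot starts. Origin: its centre.
- mat: Round cork mat fixed on the bench, 116 mm across, 6 mm thick. Origin: centre of its underside, on the bench.
- magnifier: Foot and post of the bench magnifier, fixed on the bench behind the warmer: foot 90 mm across, vertical post 22 mm across. Origin: on the post's axis at bench level. Its own -x is the direction of the arm at swing angle 0, over the warmer between the rings.
- swing (a joint): Angle (rad) of the magnifier's horizontal arm about the vertical post, the arm's centre line 200 mm above the bench, counterclockwise from above positive; 0 points along the magnifier's own -x. Range -1.9 to 1.9, stiff, stays where it is left; about 3 to 4 N at the peg.
- peg (a point): Yellow upright round peg on the arm, 16 mm across, 55 mm from the post's axis, turning with the arm. The point: on its axis at the arm's centre line, 200 mm above the bench. The arm's top is 5 mm above this point and the peg's top 47 mm above it.
- tip (a joint): Tilt (rad) of the lens about a horizontal axis across the arm's end (at point elbow). 0 is level, pointing on outward along the arm; positive raises the outer end with the red ball. Range -0.2 to 1.35, stiff, stays where it is left; about 2 to 3 N at the ball. 20 degrees is 0.35, also a red tick on the white disc at the elbow.
- elbow (a point): Point on the tilt axis at the arm's end, 115 mm from the post's axis, 200 mm above the bench.
- lens (a point): Centre of the round lens (ring 93 mm across, 11 mm thick), 66 mm from the tilt axis. With the lens tipped to 20 degrees it is 177 mm from the post's axis.
- aim (a point): Unseen point on the arm's line, 176 mm from the post's axis, 200 mm above the bench: above it the lens comes when it is tipped to 20 degrees.
- ball (a point): Centre of the red ball grip, 18 mm across, at the lens's outer end, 145 mm from the tilt axis; a thin stalk joins it to the ring, 32 mm away.
- varnish: Bystander: amber jar, 52 mm across, 110 mm high. Origin at its underside.
- maple: Bystander: pale wood block 90 x 45 x 30 mm. Origin at its underside.
- spruce: Bystander: light wood strip 110 x 30 x 22 mm. Origin at its underside.
- brush: Bystander: small brush lying on the bench. Origin at its underside.
- clamp_a: Bystander: wooden spool clamp standing, 32 mm across, 70 mm high. Origin at its underside.
- clamp_b: Bystander: a second spool clamp, the same.
- cup: Bystander: blue ceramic cup, 70 mm across, 80 mm high. Origin at its underside.

How it is judged:
By the outcome, as a careful person would: the job done as asked, in the order asked, and still so for the second after the job is handed in, with the robot touching nothing.
It also fails if it takes over 72 s, if anything falls off the work surface, if the arm or the gripper's body presses on something with over 40 N, if the wrist force passes 120 N, or if a joint passes its speed limit or range.

## Working session

There is one attempt and no reset: what is moved stays moved. The work goes in short steps, Python scripts to look and compute and a tool call to move; the robot and the scene stay as the last step left them, time stands still between calls to the robot, and variables do not carry over. Pictures are saved under pics/ and viewed, at most 10 in all, crops included, and the job is handed in when it is done.

Besides the shell and the picture viewer there is one more tool, called after "Emit:" as name([rows], argument=value, ...), one row to a line, values as JSON. carry_out: Moves the arm, as the interface text tells. Shift numbers are shares of 25 cm and turn numbers shares of pi/2 rad, none past 1 either way. Its arguments: {"type":"object","properties":{"deltas":{"type":"array"},"grip":{"type":"number"},"grip_force":{"type":"number"}},"required":["deltas"]}

```bash
mkdir -p pics
cat > h.py <<'E'
import numpy as np,cv2
from station import ctrl,viewer,job
from scipy.spatial.transform import Rotation as R
def grab(n,save=None):
    f=viewer.grab_frame(n)
    if save: cv2.imwrite('pics/'+save,cv2.cvtColor(f['img'],cv2.COLOR_RGB2BGR))
    Rm=cv2.Rodrigues(np.array(f['rvec'],float))[0]; t=np.array(f['tvec'],float).ravel();K=np.array(f['K'])
    d=f['depth'];v,u=np.mgrid[:400,:640]
    P=np.stack([(u-K[0,2])/K[0,0]*d,(v-K[1,2])/K[1,1]*d,d],-1)
    W=(P-t)@Rm   # world points
    W[d==0]=np.nan
    return f,W,f['img'].astype(int)
E
python3 - <<'E'
from h import *
for n in('top','scene'):
    f,W,i=grab(n,n+'1.png'); np.savez('pics/'+n+'1.npz',W=W,i=i)
    print(n,f['K'],f['rvec'],f['tvec'])
print(ctrl.sense())
E
```

```text
top [[383.55786911   0.         317.63253214]
 [  0.         383.55786911 195.72469216]
 [  0.           0.           1.        ]] [ 2.14771389 -2.21177617  0.06747806] [0.01964601 0.49356709 1.22584809]
scene [[389.5156736    0.         314.94555815]
 [  0.         389.5156736  202.34183664]
 [  0.           0.           1.        ]] [ 2.07983783  1.50399265 -0.51741778] [-0.17130981 -0.29387972  1.43651801]
{'clock': 0.1, 'joint_pos': array([-1.07779056,  0.50180022, -0.42681361,  1.55131749,  0.22081062,
        1.13827477, -0.21030089]), 'joint_velocities': array([ 3.66596480e-05, -1.11971995e-03,  8.43928915e-04, -6.27527723e-03,
        2.75452409e-04, -6.70503696e-04, -4.05491273e-04]), 'joint_efforts': array([-1.10697499e-02, -5.67869782e+01, -5.83828524e+00, -2.79913080e+01,
       -6.89418311e-02,  2.40251207e-02,  2.75967358e-05]), 'tool_pos': array([0.14796398, 0.63233061, 0.23976529]), 'tcp_rot': array([ 1.14624488e-01,  9.93408509e-01, -8.61305224e-04, -1.37138792e-04]), 'wrist_force': array([-0.48967906, -0.98788227,  0.06442683]), 'moment': array([ 0.0070816 ,  0.01214825, -0.01241676]), 'grip_force': 0.0, 'gripper_width': 0.09207054921574162}
```

View pics/top1.png

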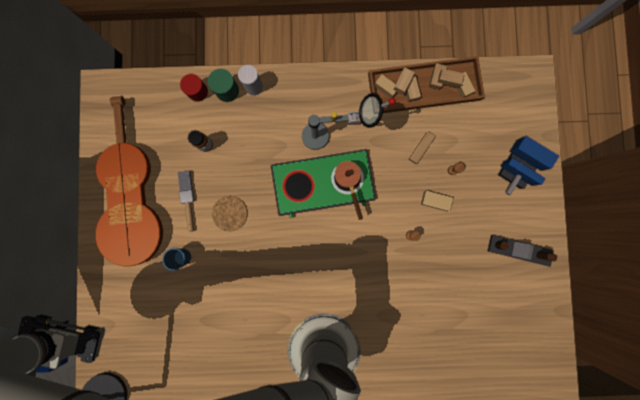

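View pics/scene1.png

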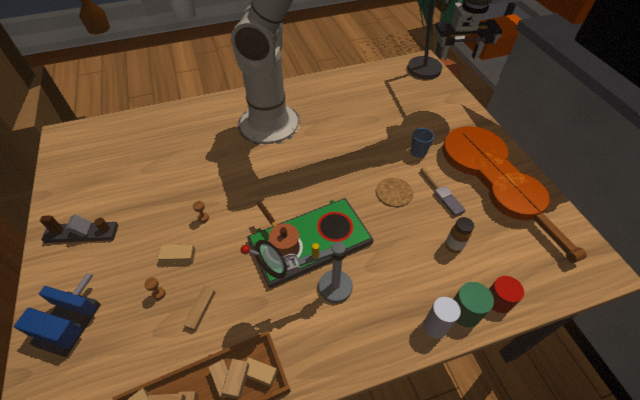

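Top view: pot on the white ring at (348,176), handle toward the robot (358,215); red ring (298,186); mat (230,213); magnifier post (315,130), with the arm to the right, peg (333,117), lens (371,110) and ball (391,101). The scene view agrees.

```bash
python3 - <<'E'
from h import *
for n in('top','scene'):
    z=np.load(f'pics/{n}1.npz');W,i=z['W'],z['i']; x,y,h=W[...,0],W[...,1],W[...,2]
    r,g,b=i[...,0],i[...,1],i[...,2]
    def cl(name,m,circ=False):
        P=W[m]
        if len(P)<3: print(n,name,len(P));return
        s=''
        if circ:
            c=cv2.minEnclosingCircle(P[:,:2].astype(np.float32)); s=f' circ {np.round(c[0],4)} r{c[1]:.4f}'
        print(n,name,len(P),'mean',P.mean(0).round(4),'min',P.min(0).round(3),'max',P.max(0).round(3),s)
    red=(r>110)&(g<50)&(b<50)
    cl('redring',red&(h>.022)&(h<.04),True)
    cl('ball',red&(h>.15))
    cl('peg',(r>120)&(g>100)&(b<70)&(h>.19)); 
    wm=(g>80)&(r<80)&(b<100)&(h>.02)&(h<.04);cl('warmer',wm)
    if wm.sum(): print(cv2.minAreaRect(W[wm][:,:2].astype(np.float32)))
    near=(x>.3)&(x<.75)&(y>-.3)&(y<.15)
    cl('lidtop',near&(r>90)&(r>1.5*g)&(h>.094)&(h<.106),True)
    cl('knob',near&(h>.112)&(h<.135)&(r>1.3*b)&(x<.57),True)
    cl('white',near&(h>.022)&(h<.036)&(i.min(-1)>130),True)
    cl('hand',near&(x<.50)&(h>.07)&(h<.095))
    hp=W[near&(x<.50)&(h>.07)&(h<.095)]
    cl('mat',(x>.3)&(x<.6)&(y>.1)&(y<.4)&(h>.003)&(h<.012)&(np.abs(r-g)>0)&(np.hypot(x-.45,y-.26)<.09),True)
    cl('arm/lens',near&(h>.18))
    cl('posttop',near&(h>.16)&(np.hypot(x-.60,y)<.06),True)
E
python3 - <<'E'
import cv2,numpy as np
a=cv2.imread('pics/top1.png')[70:250,160:440]
b=cv2.imread('pics/scene1.png')[170:310,150:430]
cv2.imwrite('pics/c1.png',np.vstack([cv2.resize(a,(560,360),interpolation=2),cv2.resize(b,(480,240),interpolation=2)[:, :480] if 0 else cv2.copyMakeBorder(cv2.resize(b,(470,235),interpolation=2),0,0,0,90,0)]))
E
```

```text
top redring 136 mean [0.5288 0.0667 0.03  ] min [0.481 0.019 0.023] max [0.575 0.115 0.037]  circ [0.5277 0.0665] r0.0491
top ball 27 mean [ 0.7026 -0.1868  0.3249] min [ 0.696 -0.193  0.32 ] max [ 0.709 -0.182  0.328] 
top peg 27 mean [ 0.6961 -0.0456  0.2456] min [ 0.691 -0.053  0.237] max [ 0.702 -0.039  0.25 ] 
top warmer 2609 mean [ 0.5367 -0.0023  0.0292] min [ 0.428 -0.172  0.02 ] max [0.635 0.147 0.037] 
((0.530415415763855, -0.013829395174980164), (0.173772394657135, 0.30809634923934937), 8.058107376098633)
top lidtop 338 mean [ 0.5529 -0.0877  0.0964] min [ 0.515 -0.127  0.094] max [ 0.589 -0.05   0.101]  circ [ 0.5529 -0.0876] r0.0392
top knob 30 mean [ 0.5531 -0.0868  0.1228] min [ 0.546 -0.094  0.112] max [ 0.561 -0.079  0.127]  circ [ 0.5537 -0.0874] r0.0086
top white 96 mean [ 0.5272 -0.0685  0.03  ] min [ 0.499 -0.139  0.024] max [ 0.577 -0.04   0.035]  circ [ 0.5476 -0.0906] r0.0514
top hand 165 mean [ 0.4404 -0.1416  0.0843] min [ 0.345 -0.3    0.07 ] max [ 0.497 -0.098  0.094] 
top mat 868 mean [0.4485 0.2896 0.0059] min [0.361 0.172 0.003] max [0.538 0.35  0.012] 
[... 706 characters left out ...]
78  0.0958] min [ 0.516 -0.126  0.094] max [ 0.594 -0.051  0.1  ]  circ [ 0.5544 -0.0881] r0.0396
scene knob 44 mean [ 0.5557 -0.0892  0.1215] min [ 0.545 -0.097  0.113] max [ 0.562 -0.081  0.126]  circ [ 0.5537 -0.0886] r0.0091
scene white 41 mean [ 0.5644 -0.0491  0.0297] min [ 0.537 -0.063  0.026] max [ 0.588 -0.04   0.033]  circ [ 0.5621 -0.053 ] r0.0270
scene hand 165 mean [ 0.4485 -0.1331  0.085 ] min [ 0.345 -0.299  0.07 ] max [ 0.499 -0.099  0.093] 
scene mat 725 mean [0.4489 0.2933 0.0055] min [0.366 0.189 0.003] max [0.528 0.35  0.012]  circ [0.4503 0.2618] r0.0882
scene arm/lens 1699 mean [ 0.7022 -0.1031  0.2383] min [ 0.658 -0.198  0.18 ] max [0.748 0.023 0.328] 
scene posttop 0
```

View pics/c1.png

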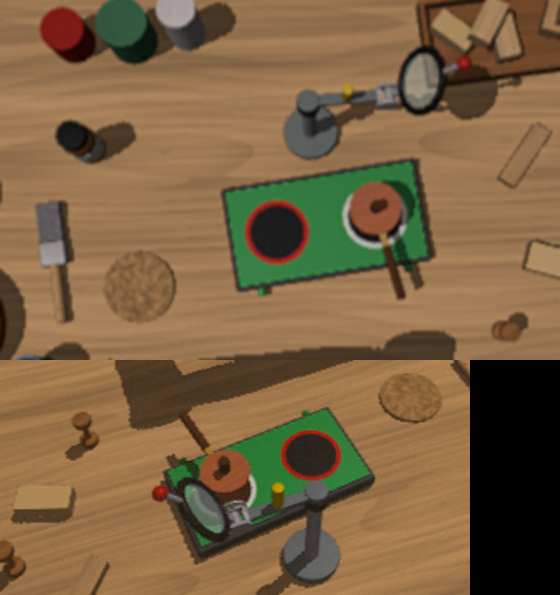

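Run:
```python
from h import *
from scipy.optimize import least_squares
for n in('top','scene'):
    z=np.load(f'pics/{n}1.npz');W,i=z['W'],z['i']; x,y,h=W[...,0],W[...,1],W[...,2]
    r,g,b=i[...,0],i[...,1],i[...,2]
    # mat by height
    m=(np.hypot(x-.45,y-.275)<.12)&(h>.0035)&(h<.010)&(y>.2)&(y<.36)
    m=cv2.morphologyEx(m.astype(np.uint8),cv2.MORPH_OPEN,np.ones((5,5)))
    k,lab,st,c=cv2.connectedComponentsWithStats(m); j=1+st[1:,4].argmax(); P=W[lab==j]
    print(n,'mat',len(P),P.mean(0).round(4),np.ptp(P,axis=0).round(3),((P.max(0)+P.min(0))/2).round(4))
    m=(np.hypot(x-.6935,y-.009)<.035)&(h>.15); P=W[m]
    print('post h',np.percentile(P[:,2],[5,50,90,100]).round(3)); T=P[P[:,2]>P[:,2].max()-.008]; print('posttop',T.mean(0).round(4),cv2.minEnclosingCircle(T[:,:2].astype(np.float32)))
    m=(np.hypot(x-.69,y-.01)<.08)&(h>.004)&(h<.03); P=W[m]; print('foot',len(P),P.mean(0).round(3),cv2.minEnclosingCircle(P[:,:2].astype(np.float32)))
    m=(x<.492)&(x>.39)&(y<-.08)&(y>-.17)&(h>.08)&(h<.095); P=W[m]; l=cv2.fitLine(P[:,:2].astype(np.float32),cv2.DIST_L2,0,.01,.01).ravel()
    print('handle',len(P),l.round(4),P.min(0).round(3),P.max(0).round(3), 'offset from lid', np.cross(l[:2],np.array([.5535,-.088])-l[2:]).round(4))
    # red ring LSQ
    P=W[(r>110)&(g<50)&(b<50)&(h>.022)&(h<.04)]
    s=least_squares(lambda p:np.hypot(P[:,0]-p[0],P[:,1]-p[1])-.048,[.528,.067]);print('red',s.x.round(4),np.abs(s.fun).max().round(4))
    P=W[(i.min(-1)>120)&(h>.022)&(h<.036)&(np.hypot(x-.55,y+.09)<.06)]
    s=least_squares(lambda p:np.hypot(P[:,0]-p[0],P[:,1]-p[1])-.048,[.55,-.09],loss='soft_l1',f_scale=.002);print('white',s.x.round(4))
    # arm line
    P=W[(h>.19)&(h<.212)&(np.hypot(x-.6935,y-.009)<.11)&(np.hypot(x-.6935,y-.009)>.02)&(y<0)];print('arm',cv2.fitLine(P[:,:2].astype(np.float32),cv2.DIST_HUBER,0,.01,.01).ravel().round(4))
```

```text
Traceback (most recent call last):
ValueError: attempt to get argmax of an empty sequence
```

```bash
cat > m.py <<'E'
from h import *
from scipy.optimize import least_squares
def circ(P,r,p0): 
    s=least_squares(lambda p:np.hypot(P[:,0]-p[0],P[:,1]-p[1])-r,p0,loss='soft_l1',f_scale=.002);return s.x.round(4)
for n in('top','scene'):
    z=np.load(f'pics/{n}1.npz');W,i=z['W'],z['i']; x,y,h=W[...,0],W[...,1],W[...,2]
    r,g,b=i[...,0],i[...,1],i[...,2]
    hs=cv2.blur(np.nan_to_num(h).astype(np.float32),(5,5))
    m=(np.hypot(x-.45,y-.265)<.12)&(hs>.003)&(hs<.010)&(y>.19)&(y<.345)
    P=W[m]; print(n,'mat',len(P),np.median(P,axis=0).round(4),P.min(0).round(3),P.max(0).round(3))
    S=i[(np.hypot(x-.45,y-.265)<.02)].mean(0); T=i[(np.hypot(x-.36,y-.265)<.02)].mean(0); print('col',S,T)
    D=cv2.blur(np.linalg.norm(i-T,axis=-1)-np.linalg.norm(i-S,axis=-1),(3,3))>0
    m=D&(np.hypot(x-.45,y-.265)<.08); k,lab,st,c=cv2.connectedComponentsWithStats(m.astype(np.uint8)); P=W[lab==1+st[1:,4].argmax()]
    print('matcol',len(P),P.mean(0).round(4),cv2.minEnclosingCircle(P[:,:2].astype(np.float32)))
    m=(np.hypot(x-.6935,y-.009)<.035)&(h>.15); P=W[m]
    print('post h',np.percentile(P[:,2],[5,50,90,100]).round(3)); T=P[P[:,2]>P[:,2].max()-.008]; print('posttop',T.mean(0).round(4),cv2.minEnclosingCircle(T[:,:2].astype(np.float32)))
    m=(np.hypot(x-.69,y-.01)<.08)&(h>.004)&(h<.03)&(x>.65); P=W[m]; print('foot',len(P),P.mean(0).round(3),cv2.minEnclosingCircle(P[:,:2].astype(np.float32)))
    m=(x<.492)&(x>.39)&(y<-.08)&(y>-.17)&(h>.08)&(h<.095); P=W[m]; l=cv2.fitLine(P[:,:2].astype(np.float32),cv2.DIST_L2,0,.01,.01).ravel()
    print('handle',len(P),l.round(4),P.min(0).round(3),P.max(0).round(3))
    P=W[(r>110)&(g<50)&(b<50)&(h>.022)&(h<.04)]; print('red',circ(P,.048,[.528,.067]))
    P=W[(i.min(-1)>120)&(h>.022)&(h<.036)&(np.hypot(x-.55,y+.09)<.06)];print('white',circ(P,.048,[.55,-.09]))
    P=W[(h>.19)&(h<.212)&(np.hypot(x-.6935,y-.009)<.11)&(np.hypot(x-.6935,y-.009)>.02)&(y<0)];print('arm',cv2.fitLine(P[:,:2].astype(np.float32),cv2.DIST_HUBER,0,.01,.01).ravel().round(4))
E
python3 m.py
```

```text
top mat 875 [0.4465 0.2959 0.0053] [ 0.391  0.238 -0.003] [0.502 0.343 0.013]
col [137.0173913  101.20869565  65.80869565] [158.16239316 121.42735043  83.93162393]
matcol 982 [0.4484 0.2909 0.0049] ((0.44932714104652405, 0.2947860360145569), 0.060798775404691696)
post h [0.185 0.205 0.209 0.212]
posttop [0.6936 0.0041 0.2067] ((0.6939825415611267, 0.00021486287005245686), 0.024035485461354256)
foot 495 [0.688 0.009 0.016] ((0.6898444294929504, 0.01018032431602478), 0.07882745563983917)
handle 126 [ 0.9657  0.2596  0.4536 -0.1137] [ 0.414 -0.129  0.08 ] [ 0.491 -0.098  0.094]
red [0.5276 0.067 ]
white [ 0.5489 -0.0913]
arm [ 0.1003 -0.995   0.6963 -0.058 ]
scene mat 738 [0.4487 0.294  0.0051] [ 0.389  0.239 -0.001] [0.502 0.345 0.012]
col [143.23 101.83  58.74] [160.69318182 118.68181818  75.03409091]
matcol 841 [0.4513 0.2904 0.0046] ((0.4495416283607483, 0.2936006784439087), 0.06130439415574074)
post h [0.159 0.204 0.208 0.21 ]
posttop [0.695  0.0012 0.206 ] ((0.6938694715499878, -0.001331058912910521), 0.024492820724844933)
foot 752 [0.701 0.005 0.016] ((0.7095374464988708, 0.010417829267680645), 0.06043079495429993)
handle 125 [ 0.9657  0.2596  0.4543 -0.1159] [ 0.415 -0.132  0.081] [ 0.491 -0.1    0.093]
red [0.5265 0.0678]
white [ 0.5489 -0.0907]
arm [ 0.0312  0.9995  0.6985 -0.0745]
```

```bash
cat >> h.py <<'E'
def Rd(psi): # tool down, tool y at angle psi (deg)
    p=np.radians(psi);yv=np.array([np.cos(p),np.sin(p),0]);zv=np.array([0,0,-1.]);return R.from_matrix(np.stack([np.cross(yv,zv),yv,zv],1))
def plan(*wps):
    s=ctrl.sense();p=np.array(s['tool_pos']);q=R.from_quat(s['tcp_rot'])
    yv=q.apply([0,1,0]);zv=q.apply([0,0,1])
    print('t',round(s['clock'],2),'at',p.round(4),'psi',np.degrees(np.arctan2(yv[1],yv[0])).round(1),'z',zv.round(3),'F',np.round(s['wrist_force'],1),'w',round(s['gripper_width'],4),'gf',round(s['grip_force'],1),'j',np.round(s['joint_pos'],2))
    for w in wps:
        t=np.array(w[:3]);T=Rd(w[3]);d=q.inv().apply(t-p)/.25;rv=(q.inv()*T).as_rotvec();a=np.degrees(np.linalg.norm(rv))
        print(list(w),'->',list(map(float,np.concatenate([d,rv/(np.pi/2)]).round(3))),'rows',max(np.linalg.norm(t-p)/.05,a/8.59).__round__(1))
        p,q=t,T
E
python3 -c "
from h import *
plan((.30,.48,.24,45),(.42,.30,.24,10),(.455,.10,.24,-30),(.462,-.1127,.16,-75))
z=np.load('pics/top1.npz');W=z['W'];i=z['i']
for n in('top','scene'):
    z=np.load(f'pics/{n}1.npz');W=z['W'];x,y=W[...,0],W[...,1];hs=cv2.blur(np.nan_to_num(W[...,2]).astype(np.float32),(5,5))
    m=(np.hypot(x-.448,y-.296)<.068)&(hs>.0027)&(hs<.0085);P=W[m];print(n,np.percentile(P,[1,99],axis=0).mean(0),np.percentile(P,[1,99],axis=0).round(4).tolist(),P.mean(0))
"
```

```text
t 0.1 at [0.148  0.6323 0.2398] psi 76.8 z [-0.    -0.002 -1.   ] F [-0.5 -1.   0.1] w 0.0921 gf 0.0 j [-1.08  0.5  -0.43  1.55  0.22  1.14 -0.21]
[0.3, 0.48, 0.24, 45] -> [-0.731, -0.455, -0.0, -0.001, 0.0, 0.354] rows 4.3
[0.42, 0.3, 0.24, 10] -> [-0.849, -0.17, 0.0, 0.0, 0.0, 0.389] rows 4.3
[0.455, 0.1, 0.24, -30] -> [-0.812, -0.001, 0.0, 0.0, 0.0, 0.444] rows 4.7
[0.462, -0.1127, 0.16, -75] -> [-0.723, 0.45, 0.32, 0.0, 0.0, 0.5] rows 5.2
top [0.44681399 0.2958952  0.00557234] [[0.3945, 0.2425, -0.0006], [0.4991, 0.3493, 0.0117]] [0.44677687 0.29673187 0.00532827]
scene [0.44722401 0.29499337 0.00491299] [[0.3951, 0.2427, 0.0005], [0.4993, 0.3473, 0.0094]] [0.4482295  0.29504115 0.00511693]
```

Emit:
carry_out([
  [[-0.73,-0.455,0,0,0,0.354],[-0.73,-0.455,0,0,0,0.354],[-0.73,-0.455,0,0,0,0.354],[-0.73,-0.455,0,0,0,0.354],[-0.73,-0.455,0,0,0,0.354]],
])

```text
clock: 0.6
tool_pos: [0.3053, 0.4752, 0.2402]
tcp_rot: [0.388, 0.922, -0.001, 0.002]
wrist_force: [0.0, 0.3, 0.1]
gripper_width: 0.0918
grip_force: 0.0
```

Emit:
carry_out([
  [[-0.85,-0.17,0,0,0,0.39],[-0.85,-0.17,0,0,0,0.39],[-0.85,-0.17,0,0,0,0.39],[-0.85,-0.17,0,0,0,0.39],[-0.85,-0.17,0,0,0,0.39]],
])

```text
clock: 1.1
tool_pos: [0.4229, 0.2948, 0.2405]
tcp_rot: [0.648, 0.762, -0.001, 0.001]
wrist_force: [-0.1, -0.5, -0.8]
gripper_width: 0.0918
grip_force: 0.0
```

```bash
python3 -c "
from h import *
plan((.455,.10,.24,-30),(.462,-.1127,.16,-75),(.462,-.1127,.076,-75))"
```

```text
t 1.1 at [0.4229 0.2948 0.2405] psi 9.3 z [ 0.001 -0.002 -1.   ] F [-0.1 -0.5 -0.8] w 0.0918 gf 0.0 j [-0.6   0.23 -0.07  1.89  0.02  1.02 -0.52]
[0.455, 0.1, 0.24, -30] -> [-0.79, 0.001, 0.004, 0.001, 0.001, 0.437] rows 4.6
[0.462, -0.1127, 0.16, -75] -> [-0.723, 0.45, 0.32, 0.0, 0.0, 0.5] rows 5.2
[0.462, -0.1127, 0.076, -75] -> [0.0, 0.0, 0.336, 0.0, 0.0, 0.0] rows 1.7
```

Emit:
carry_out([
  [[-0.79,0,0,0,0,0.437],[-0.79,0,0,0,0,0.437],[-0.79,0,0,0,0,0.437],[-0.79,0,0,0,0,0.437],[-0.79,0,0,0,0,0.437]],
], grip=0.1)

```text
clock: 1.6
tool_pos: [0.4546, 0.099, 0.2407]
tcp_rot: [0.867, 0.498, -0.001, 0.001]
wrist_force: [0.2, -0.1, 0.1]
gripper_width: 0.0562
grip_force: 0.0
```

Emit:
carry_out([
  [[-0.72,0.45,0.3,0,0,0.5],[-0.72,0.45,0.3,0,0,0.5],[-0.72,0.45,0.3,0,0,0.5],[-0.72,0.45,0.3,0,0,0.5],[-0.72,0.45,0.3,0,0,0.5]],
])

```text
clock: 2.1
tool_pos: [0.4623, -0.1099, 0.1645]
tcp_rot: [0.989, 0.149, -0.001, 0.001]
wrist_force: [-0.4, -0.5, -0.5]
gripper_width: 0.0505
grip_force: 0.0
```

```bash
python3 -c "
from h import *
plan((.462,-.1127,.12,-75),(.462,-.1127,.077,-75))
f,W,i=grab('wrist','w1.png')"
```

```text
t 2.1 at [ 0.4623 -0.1099  0.1645] psi -72.9 z [-0.001 -0.001 -1.   ] F [-0.4 -0.5 -0.5] w 0.0505 gf 0.0 j [-0.15  0.27  0.38  2.07 -0.13  0.82 -0.97]
[0.462, -0.1127, 0.12, -75] -> [-0.004, 0.01, 0.178, 0.001, 0.001, 0.024] rows 0.9
[0.462, -0.1127, 0.077, -75] -> [0.0, 0.0, 0.172, 0.0, 0.0, 0.0] rows 0.9
```

View pics/w1.png

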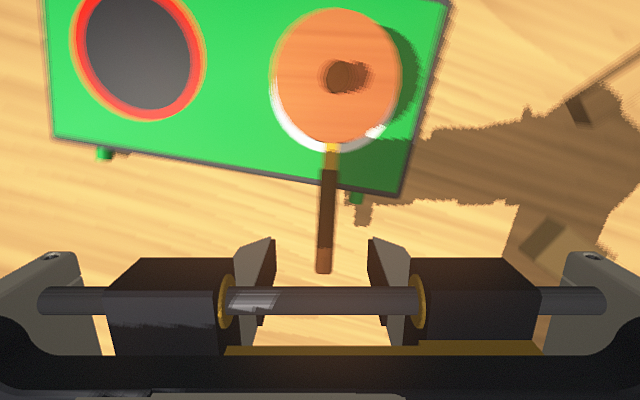

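The wrist view shows the handle, (335,150) to (323,270), lined up midway between the jaws at (272,265) and (370,265). Descending.

Emit:
carry_out([
  [[-0.004,0.01,0.18,0,0,0.024],[-0.004,0.01,0.26,0,0,0.024],[-0.004,0.01,0.35,0,0,0.024],[-0.004,0.01,0.35,0,0,0.024],[-0.004,0.01,0.35,0,0,0.024]],
])

```text
clock: 2.65
tool_pos: [0.463, -0.1084, 0.0781]
tcp_rot: [0.991, 0.135, -0.001, -0.0]
wrist_force: [0.8, -0.9, -1.0]
gripper_width: 0.0505
grip_force: 0.0
```

```bash
python3 -c "
from h import *
plan((.462,-.1127,.077,-75))
f,W,i=grab('top');g,W2,_=grab('scene')
for w in (W,W2):
  P=w[(np.hypot(w[...,0]-.5537,w[...,1]+.088)<.007)&(w[...,2]>.11)&(w[...,2]<.13)];print(P.mean(0))"
```

```text
t 2.65 at [ 0.463  -0.1084  0.0781] psi -74.5 z [-0.001  0.    -1.   ] F [ 0.8 -0.9 -1. ] w 0.0505 gf 0.0 j [-0.11  0.43  0.33  2.12 -0.23  0.63 -0.91]
[0.462, -0.1127, 0.077, -75] -> [-0.008, 0.016, 0.004, -0.0, 0.001, 0.006] rows 0.1
[ 0.55362399 -0.08789678  0.12308308]
[ 0.55399835 -0.0882833   0.12346633]
```

Emit:
carry_out([
  [[-0.008,0.016,0.004,0,0,0.006],[-0.008,0.016,0.004,0,0,0.006],[-0.008,0.016,0.004,0,0,0.006]],
])

```text
clock: 3.05
tool_pos: [0.4625, -0.1137, 0.0778]
tcp_rot: [0.992, 0.129, 0.001, 0.0]
wrist_force: [-0.2, 0.0, 0.6]
gripper_width: 0.0508
grip_force: 0.0
```

Emit:
carry_out([
  [[0,0,0,0,0,0],[0,0,0,0,0,0],[0,0,0,0,0,0],[0,0,0,0,0,0],[0,0,0,0,0,0]],
], grip=-1, grip_force=15)

```text
clock: 3.55
tool_pos: [0.4621, -0.1134, 0.0772]
tcp_rot: [0.992, 0.129, -0.0, -0.0]
wrist_force: [-0.7, -0.2, 0.6]
gripper_width: 0.0151
grip_force: 0.5
```

```bash
cat >> h.py <<'E'
def knob(c,z=(.11,.13),r=.03):
    o=[]
    for n in('top','scene'):
        f,w,i=grab(n)
        m=(np.hypot(w[...,0]-c[0],w[...,1]-c[1])<r)&(w[...,2]>z[0])&(w[...,2]<z[1]); P=w[m]
        o.append(cv2.minEnclosingCircle(P[:,:2].astype(np.float32))[0] if len(P) else (np.nan,)*2); print(n,len(P),np.round(o[-1],4),P[:,2].max().round(4) if len(P) else '')
    return np.mean(o,0)
E
python3 -c "
from h import *
k=knob((.5537,-.088),r=.018);print(k)
p=ctrl.sense()['tool_pos'];D=np.array([.527,.0675])-k;print(D)
plan((p[0]+D[0],p[1]+D[1],p[2],-75))"
```

```text
top 30 [ 0.5537 -0.0875] 0.1276
scene 46 [ 0.5545 -0.0893] 0.1261
[ 0.55409229 -0.08839434]
[-0.02709229  0.15589434]
t 3.65 at [ 0.4621 -0.1133  0.0772] psi -75.1 z [-0.  0. -1.] F [0.3 0.5 0.2] w 0.014 gf 15.0 j [-0.1   0.43  0.33  2.12 -0.23  0.63 -0.91]
[np.float64(0.43501859448575536), np.float64(0.04255303286455764), np.float64(0.07716611164851647), -75] -> [0.056, -0.63, 0.0, -0.0, 0.0, -0.001] rows 3.2
```

Emit:
carry_out([
  [[0.003,-0.035,0,0,0,0],[0.007,-0.075,0,0,0,0],[0.011,-0.12,0,0,0,0],[0.015,-0.165,0,0,0,0],[0.019,-0.21,0,0,0,0]],
], grip_force=25)

```text
clock: 4.15
tool_pos: [0.4531, -0.0603, 0.0772]
tcp_rot: [0.992, 0.13, 0.0, -0.0]
wrist_force: [0.4, -2.0, -0.4]
gripper_width: 0.0139
grip_force: 25.1
```

```bash
python3 -c "
from h import *
knob((.545,-.035),r=.035)
plan((.435,.0425,.0772,-75))"
```

```text
top 19 [ 0.5455 -0.0359] 0.1252
scene 46 [ 0.5444 -0.034 ] 0.1262
t 4.25 at [ 0.4528 -0.0585  0.0772] psi -74.9 z [-0.001  0.002 -1.   ] F [-0.5  1.3 -0.1] w 0.0136 gf 25.0 j [-0.21  0.4   0.33  2.16 -0.22  0.61 -1.03]
[0.435, 0.0425, 0.0772, -75] -> [0.037, -0.409, 0.001, -0.001, 0.0, 0.001] rows 2.1
```

Sliding nicely, z constant.

Emit:
carry_out([
  [[0.004,-0.04,0,0,0,0],[0.008,-0.085,0,0,0,0],[0.012,-0.13,0,0,0,0],[0.016,-0.175,0,0,0,0],[0.02,-0.22,0,0,0,0]],
])

```text
clock: 4.75
tool_pos: [0.4438, -0.0061, 0.0772]
tcp_rot: [0.992, 0.129, -0.0, -0.0]
wrist_force: [0.8, -3.2, -0.2]
gripper_width: 0.0142
grip_force: 25.1
```

Emit:
carry_out([
  [[0.004,-0.04,0,0,0,0],[0.008,-0.085,0,0,0,0],[0.012,-0.13,0,0,0,0],[0.015,-0.165,0,0,0,0],[0.017,-0.185,0,0,0,0]],
])

```text
clock: 5.25
tool_pos: [0.4359, 0.0399, 0.0772]
tcp_rot: [0.992, 0.13, -0.0, -0.0]
wrist_force: [0.4, -3.7, 0.0]
gripper_width: 0.0137
grip_force: 25.1
```

Emit:
carry_out([
  [[0,0,0,0,0,0],[0,0,0,0,0,0]],
])

```text
clock: 5.45
tool_pos: [0.4361, 0.0395, 0.0772]
tcp_rot: [0.991, 0.13, -0.0, -0.0]
wrist_force: [0.2, 1.1, -2.0]
gripper_width: 0.0138
grip_force: 25.0
```

```bash
cat >> h.py <<'E'
def lid(c):
    from scipy.optimize import least_squares
    for n in('top','scene'):
        f,w,i=grab(n);x,y,h=w[...,0],w[...,1],w[...,2];r,g,b=i[...,0],i[...,1],i[...,2]
        P=w[(np.hypot(x-c[0],y-c[1])<.055)&(r>90)&(r>1.5*g)&(h>.09)&(h<.106)]
        Q=w[(r>110)&(g<50)&(b<50)&(h>.022)&(h<.04)]
        s=least_squares(lambda p:np.hypot(Q[:,0]-p[0],Q[:,1]-p[1])-.048,[.527,.067]).x
        print(n,'lid',len(P),np.round(cv2.minEnclosingCircle(P[:,:2].astype(np.float32))[0],4),'red',len(Q),s.round(4))
E
python3 -c "
from h import *
k=knob((.527,.067),r=.02);print(k);lid(k)
plan((.435,.0425,.0772,-75))"
```

```text
top 29 [0.5283 0.0652] 0.1274
scene 43 [0.5285 0.062 ] 0.1256
[0.52843595 0.06359885]
top lid 370 [0.5285 0.0649] red 10 [0.526 0.066]
scene lid 446 [0.5281 0.0642] red 62 [0.5263 0.0662]
t 5.65 at [0.4362 0.0391 0.0772] psi -75.1 z [-0.  0. -1.] F [-0.8  2.2 -1.4] w 0.0135 gf 25.0 j [-0.42  0.37  0.32  2.21 -0.21  0.59 -1.27]
[0.435, 0.0425, 0.0772, -75] -> [-0.001, -0.014, -0.0, -0.0, 0.0, -0.001] rows 0.1
```

Emit:
carry_out([
  [[0,-0.015,0,0,0,0],[0,-0.015,0,0,0,0],[0,-0.015,0,0,0,0]],
])

```text
clock: 5.95
tool_pos: [0.4353, 0.0419, 0.0772]
tcp_rot: [0.992, 0.129, -0.0, 0.0]
wrist_force: [0.4, -2.2, -1.8]
gripper_width: 0.0137
grip_force: 25.0
```

```bash
python3 -c "
from h import *
k=knob((.527,.067),r=.02);print(k);lid(k)
plan((.435,.0425,.0772,-75))"
```

```text
top 29 [0.5278 0.0662] 0.1258
scene 45 [0.529  0.0648] 0.1271
[0.52835339 0.06551   ]
top lid 371 [0.5276 0.0661] red 6 [0.533  0.0675]
scene lid 441 [0.527  0.0657] red 64 [0.5259 0.0664]
t 6.15 at [0.4353 0.042  0.0772] psi -75.2 z [-0. -0. -1.] F [ 0.2 -2.  -1.2] w 0.0135 gf 25.0 j [-0.43  0.37  0.32  2.21 -0.21  0.59 -1.28]
[0.435, 0.0425, 0.0772, -75] -> [-0.001, -0.002, -0.0, 0.0, 0.0, -0.002] rows 0.0
```

Emit:
carry_out([
  [[0,0,0,0,0,0],[0,0,0,0,0,0],[0,0,0,0,0,0],[0,0,0,0,0,0],[0,0,0,0,0,0]],
], grip=0.0)

```text
clock: 6.65
tool_pos: [0.4353, 0.0425, 0.0772]
tcp_rot: [0.992, 0.13, 0.0, -0.0]
wrist_force: [-1.5, 0.0, 1.2]
gripper_width: 0.0453
grip_force: 0.0
```

Emit:
carry_out([
  [[0,0,-0.1,0,0,0],[0,0,-0.25,0,0,0],[0,0,-0.4,0,0,0],[0,0,-0.4,0,0,0],[0,0,-0.4,0,0,0]],
])

```text
clock: 7.15
tool_pos: [0.4359, 0.0427, 0.1781]
tcp_rot: [0.992, 0.13, 0.001, -0.0]
wrist_force: [-0.1, 0.4, -1.0]
gripper_width: 0.0461
grip_force: 0.0
```

```bash
python3 -c "
from h import *
k=knob((.527,.067),r=.02);print(k);lid(k)
plan((.5274,.066,.175,-70),(.5274,.066,.114,-70))"
```

```text
top 29 [0.5282 0.0662] 0.1278
scene 48 [0.5277 0.0651] 0.1264
[0.52793267 0.06564487]
top lid 260 [0.5337 0.0677] red 3 [0.5287 0.0677]
scene lid 435 [0.5265 0.0665] red 60 [0.5258 0.0664]
t 7.35 at [0.4342 0.0422 0.176 ] psi -75.1 z [-0.003 -0.001 -1.   ] F [-0.1  0.5 -0.3] w 0.0458 gf 0.0 j [-0.5   0.18  0.38  2.15 -0.09  0.83 -1.38]
[0.5274, 0.066, 0.175, -70] -> [0.385, 0.003, 0.003, -0.0, 0.002, -0.057] rows 1.9
[0.5274, 0.066, 0.114, -70] -> [0.0, 0.0, 0.244, 0.0, 0.0, 0.0] rows 1.2
```

Emit:
carry_out([
  [[0.385,0.003,0,0,0,-0.057],[0.385,0.003,0,0,0,-0.057],[0.385,0.003,0,0,0,-0.057],[0.385,0.003,0,0,0,-0.057],[0.385,0.003,0,0,0,-0.057]],
])

```text
clock: 7.85
tool_pos: [0.5269, 0.0657, 0.1759]
tcp_rot: [0.985, 0.173, -0.002, 0.0]
wrist_force: [-0.2, 0.1, 0.3]
gripper_width: 0.0459
grip_force: 0.0
```

```bash
python3 -c "
from h import *
plan((.5274,.066,.114,-70))"
```

```text
t 7.85 at [0.5269 0.0657 0.1759] psi -70.0 z [-0.003 -0.001 -1.   ] F [-0.2  0.1  0.3] w 0.0459 gf 0.0 j [-0.47  0.35  0.35  1.93 -0.15  0.89 -1.26]
[0.5274, 0.066, 0.114, -70] -> [0.003, -0.0, 0.248, -0.0, 0.002, -0.0] rows 1.2
```

Emit:
carry_out([
  [[0.003,0,0.1,0,0.002,0],[0.003,0,0.19,0,0.002,0],[0.003,0,0.245,0,0.002,0],[0.003,0,0.245,0,0.002,0],[0.003,0,0.245,0,0.002,0]],
])

```text
clock: 8.35
tool_pos: [0.529, 0.0664, 0.1163]
tcp_rot: [0.985, 0.173, 0.001, -0.0]
wrist_force: [0.3, 0.4, 0.1]
gripper_width: 0.0455
grip_force: 0.0
```

Emit:
carry_out([
  [[0,0,0,0,0,0],[0,0,0,0,0,0],[0,0,0,0,0,0],[0,0,0,0,0,0],[0,0,0,0,0,0]],
], grip=-1, grip_force=15)

```text
clock: 8.85
tool_pos: [0.5295, 0.0666, 0.1164]
tcp_rot: [0.985, 0.174, 0.002, -0.0]
wrist_force: [-1.1, 0.2, 2.4]
gripper_width: 0.0173
grip_force: 15.0
```

```bash
python3 -c "
from h import *
plan((.5274,.066,.134,-70))"
```

```text
t 8.85 at [0.5295 0.0666 0.1164] psi -70.0 z [ 0.004  0.001 -1.   ] F [-1.1  0.2  2.4] w 0.0173 gf 15.0 j [-0.44  0.44  0.33  1.97 -0.2   0.76 -1.22]
[0.5274, 0.066, 0.134, -70] -> [-0.008, -0.001, -0.071, 0.0, -0.002, 0.0] rows 0.4
```

Emit:
carry_out([
  [[0,0,-0.03,0,0,0],[0,0,-0.07,0,0,0],[0,0,-0.12,0,0,0],[0,0,-0.2,0,0,0],[0,0,-0.26,0,0,0]],
], grip_force=25)

```text
clock: 9.35
tool_pos: [0.5295, 0.0665, 0.183]
tcp_rot: [0.985, 0.174, 0.002, -0.0]
wrist_force: [0.3, -0.2, -0.8]
gripper_width: 0.0174
grip_force: 25.0
```

```bash
python3 -c "
from h import *
plan((.48,.18,.17,-50),(.447,.2955,.15,-30),(.447,.2955,.06,-30))
f,W,i=grab('scene','s2.png');cv2.imwrite('pics/c2.png',cv2.resize(cv2.imread('pics/s2.png')[150:320,180:440],(780,510)))"
```

```text
t 9.35 at [0.5295 0.0665 0.183 ] psi -70.0 z [ 0.004  0.001 -1.   ] F [ 0.3 -0.2 -0.8] w 0.0174 gf 25.0 j [-0.47  0.34  0.36  1.92 -0.15  0.9  -1.26]
[0.48, 0.18, 0.17, -50] -> [-0.031, -0.494, 0.052, 0.001, -0.003, -0.222] rows 2.5
[0.447, 0.2955, 0.15, -30] -> [0.196, -0.439, 0.08, 0.0, 0.0, -0.222] rows 2.4
[0.447, 0.2955, 0.06, -30] -> [0.0, 0.0, 0.36, 0.0, 0.0, 0.0] rows 1.8
```

View pics/c2.png

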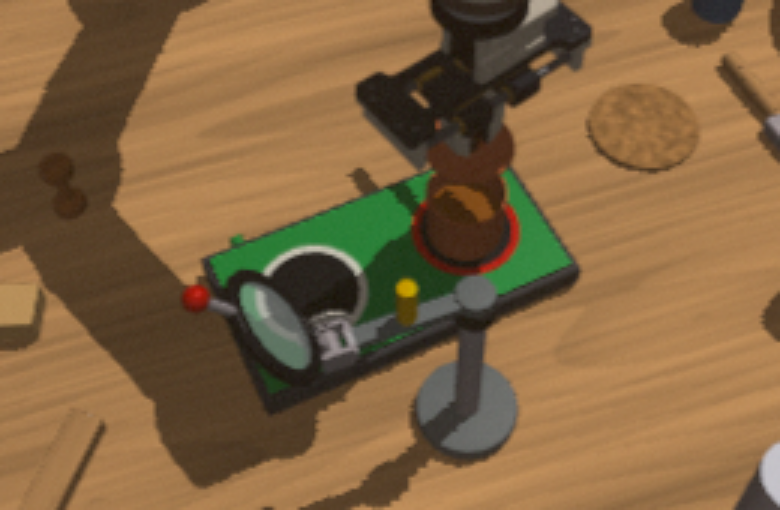

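Crop: lid held level (470,150) above the open pot (465,215), which sits inside the red ring; mat at (643,125). Carrying it over.

Emit:
carry_out([
  [[-0.01,-0.165,0.02,0,0,-0.074],[-0.02,-0.33,0.04,0,0,-0.148],[-0.031,-0.494,0.052,0,-0.003,-0.222],[-0.031,-0.494,0.052,0,-0.003,-0.222]],
])

```text
clock: 9.8
tool_pos: [0.4764, 0.1865, 0.1678]
tcp_rot: [0.938, 0.348, -0.001, -0.001]
wrist_force: [-0.1, -0.2, -1.4]
gripper_width: 0.0175
grip_force: 25.0
```

Emit:
carry_out([
  [[0.07,-0.15,0.03,0,0,-0.074],[0.13,-0.3,0.05,0,0,-0.148],[0.196,-0.44,0.08,0,0,-0.222],[0.196,-0.44,0.08,0,0,-0.222],[0.196,-0.44,0.08,0,0,-0.222]],
])

```text
clock: 10.3
tool_pos: [0.4461, 0.2963, 0.1478]
tcp_rot: [0.866, 0.5, -0.001, 0.0]
wrist_force: [0.8, -0.9, -1.4]
gripper_width: 0.0174
grip_force: 25.0
```

```bash
python3 -c "
from h import *
plan((.448,.2955,.08,-30))
z=ctrl.sense()['tool_pos'][2]-.0304
for n in ('top','scene'):
    f,w,i=grab(n);x,y,h=w[...,0],w[...,1],w[...,2];r,g=i[...,0],i[...,1]
    P=w[(np.hypot(x-.447,y-.2955)<.06)&(r>1.5*g)&(h>z-.003)&(h<z+.018)]; print(n,len(P),cv2.minEnclosingCircle(P[:,:2].astype(np.float32)),P.min(0),P.max(0),z)"
```

```text
t 10.3 at [0.4461 0.2963 0.1478] psi -30.0 z [-0.001 -0.002 -1.   ] F [ 0.8 -0.9 -1.4] w 0.0174 gf 25.0 j [-0.73  0.38  0.12  1.93 -0.06  0.83 -1.11]
[0.448, 0.2955, 0.08, -30] -> [0.002, 0.008, 0.271, -0.0, 0.001, 0.0] rows 1.4
top 157 ((0.4432651996612549, 0.28745943307876587), 0.03642343357205391) [0.40783827 0.25802942 0.12061641] [0.47834683 0.29687599 0.13319287] 0.1174024139717769
scene 125 ((0.4478749632835388, 0.28874561190605164), 0.03874456509947777) [0.41140459 0.25512057 0.12195479] [0.4858559  0.31166657 0.13348974] 0.1174024139717769
```

Emit:
carry_out([
  [[0.001,0.003,0.12,0,0.001,0],[0.001,0.003,0.26,0,0.001,0],[0.001,0.003,0.36,0,0.001,0],[0.001,0.003,0.41,0,0.001,0],[0.001,0.003,0.41,0,0.001,0]],
])

```text
clock: 10.9
tool_pos: [0.4467, 0.2934, 0.044]
tcp_rot: [0.867, 0.499, -0.002, 0.0]
wrist_force: [-0.2, 0.3, -1.0]
gripper_width: 0.0172
grip_force: 25.0
```

```bash
python3 -c "
from h import *
plan((.446,.2955,.0365,-30))"
```

```text
t 10.9 at [0.4467 0.2934 0.044 ] psi -30.2 z [-0.003 -0.002 -1.   ] F [-0.2  0.3 -1. ] w 0.0172 gf 25.0 j [-0.71  0.55  0.1   1.98 -0.09  0.62 -1.08]
[0.446, 0.2955, 0.0365, -30] -> [0.006, -0.006, 0.03, -0.001, 0.002, -0.002] rows 0.2
```

Emit:
carry_out([
  [[0.006,-0.006,0.01,-0.001,0.002,0],[0.006,-0.006,0.018,-0.001,0.002,0],[0.006,-0.006,0.025,-0.001,0.002,0],[0.006,-0.006,0.029,-0.001,0.002,0],[0.006,-0.006,0.029,-0.001,0.002,0]],
])

```text
clock: 11.4
tool_pos: [0.4466, 0.2976, 0.0384]
tcp_rot: [0.866, 0.5, 0.002, -0.0]
wrist_force: [0.8, 0.7, -0.4]
gripper_width: 0.0171
grip_force: 25.0
```

Emit:
carry_out([
  [[0,0,0.003,0,0,0],[0,0,0.003,0,0,0]],
])

```text
clock: 11.6
tool_pos: [0.4465, 0.2975, 0.0374]
tcp_rot: [0.866, 0.5, 0.002, -0.0]
wrist_force: [0.5, 0.3, -1.0]
gripper_width: 0.0173
grip_force: 25.0
```

Emit:
carry_out([
  [[-0.004,0.005,0.002,0,0,0],[-0.004,0.005,0.004,0,0,0],[-0.004,0.005,0.004,0,0,0]],
])

```text
clock: 11.9
tool_pos: [0.4472, 0.2957, 0.0363]
tcp_rot: [0.866, 0.5, 0.002, -0.0]
wrist_force: [-0.1, -1.1, -1.0]
gripper_width: 0.0173
grip_force: 25.0
```

Emit:
carry_out([
  [[0,0,0.003,0,0,0],[0,0,0.003,0,0,0]],
])

```text
clock: 12.1
tool_pos: [0.4472, 0.2957, 0.0363]
tcp_rot: [0.866, 0.5, 0.002, -0.0]
wrist_force: [-1.3, -1.9, 8.0]
gripper_width: 0.0173
grip_force: 25.0
```

```bash
python3 -c "
from h import *
plan((.446,.2955,.0355,-30))"
```

```text
t 12.1 at [0.4472 0.2957 0.0363] psi -30.1 z [ 0.003  0.002 -1.   ] F [-1.3 -1.9  8. ] w 0.0173 gf 25.0 j [-0.71  0.56  0.09  1.98 -0.09  0.6  -1.08]
[0.446, 0.2955, 0.0355, -30] -> [-0.003, -0.004, 0.003, 0.001, -0.002, -0.001] rows 0.0
```

Emit:
carry_out([
  [[0,0,-0.004,0,0,0],[0,0,-0.004,0,0,0],[0,0,-0.004,0,0,0],[0,0,-0.004,0,0,0],[0,0,-0.004,0,0,0]],
], grip=-0.1)

```text
clock: 12.6
tool_pos: [0.447, 0.296, 0.0364]
tcp_rot: [0.866, 0.5, 0.002, -0.0]
wrist_force: [-0.4, -0.2, 0.6]
gripper_width: 0.0414
grip_force: 0.0
```

Emit:
carry_out([
  [[0,0,-0.08,0,0,0],[0,0,-0.25,0,0,0],[0,0,-0.45,0,0,0],[0,0,-0.65,0,0,0],[0,0,-0.8,0,0,0]],
])

```text
clock: 13.1
tool_pos: [0.4472, 0.2959, 0.2399]
tcp_rot: [0.866, 0.5, 0.003, -0.0]
wrist_force: [0.2, 0.7, -0.7]
gripper_width: 0.0414
grip_force: 0.0
```

```bash
python3 -c "
from h import *
plan((.56,.16,.32,-10),(.69,.0,.32,3),(.6963,-.0458,.32,3),(.6963,-.0458,.226,3))
for n in ('top','scene'):
    f,w,i=grab(n);x,y,h=w[...,0],w[...,1],w[...,2];r,g=i[...,0],i[...,1]
    P=w[(np.hypot(x-.447,y-.2955)<.055)&(r>1.5*g)&(h>.01)&(h<.024)]; print(n,len(P),cv2.minEnclosingCircle(P[:,:2].astype(np.float32)),P.min(0),P.max(0))"
```

```text
t 13.1 at [0.4472 0.2959 0.2399] psi -30.0 z [ 0.005  0.004 -1.   ] F [ 0.2  0.7 -0.7] w 0.0414 gf 0.0 j [-0.75  0.26  0.13  1.86 -0.04  1.02 -1.12]
[0.56, 0.16, 0.32, -10] -> [-0.243, 0.663, -0.32, 0.002, -0.003, -0.223] rows 3.9
[0.69, 0.0, 0.32, 3] -> [-0.54, 0.623, 0.0, 0.0, 0.0, -0.144] rows 4.1
[0.6963, -0.0458, 0.32, 3] -> [-0.184, 0.016, 0.0, 0.0, 0.0, 0.0] rows 0.9
[0.6963, -0.0458, 0.226, 3] -> [0.0, 0.0, 0.376, 0.0, 0.0, 0.0] rows 1.9
top 438 ((0.445964515209198, 0.2943507134914398), 0.0403837226331234) [0.4074263  0.2548983  0.01008272] [0.48568605 0.33295038 0.02372859]
scene 356 ((0.44482797384262085, 0.2921733558177948), 0.04135981947183609) [0.40568633 0.25237429 0.01093622] [0.48589228 0.33298959 0.0238582 ]
```

Emit:
carry_out([
  [[-0.243,0.663,-0.32,0.002,-0.003,-0.223],[-0.243,0.663,-0.32,0.002,-0.003,-0.223],[-0.243,0.663,-0.32,0.002,-0.003,-0.223],[-0.243,0.663,-0.32,0.002,-0.003,-0.223],[-0.243,0.663,-0.32,0.002,-0.003,-0.223]],
])

```text
clock: 13.7
tool_pos: [0.5647, 0.1521, 0.3191]
tcp_rot: [0.769, 0.639, 0.001, 0.003]
wrist_force: [0.4, -0.6, 0.6]
gripper_width: 0.0411
grip_force: 0.0
```

Emit:
carry_out([
  [[-0.54,0.623,0,0,0,-0.144],[-0.54,0.623,0,0,0,-0.144],[-0.54,0.623,0,0,0,-0.144],[-0.54,0.623,0,0,0,-0.144],[-0.54,0.623,0,0,0,-0.144]],
])

```text
clock: 14.2
tool_pos: [0.691, -0.008, 0.3144]
tcp_rot: [0.692, 0.722, -0.003, 0.001]
wrist_force: [-0.4, -1.1, -0.6]
gripper_width: 0.0409
grip_force: 0.0
```

Emit:
carry_out([
  [[-0.184,0.016,0,0,0,0],[-0.184,0.016,0,0,0,0],[-0.184,0.016,0,0,0,0]],
])

```text
clock: 14.5
tool_pos: [0.6953, -0.0475, 0.3152]
tcp_rot: [0.69, 0.724, -0.002, -0.001]
wrist_force: [0.5, 0.1, 0.2]
gripper_width: 0.0412
grip_force: 0.0
```

```bash
python3 -c "
from h import *
plan((.6963,-.0458,.226,3))"
```

```text
t 14.5 at [ 0.6953 -0.0475  0.3152] psi 2.8 z [-0.004 -0.002 -1.   ] F [0.5 0.1 0.2] w 0.0412 gf 0.0 j [-0.12  0.51  0.23  1.34 -0.11  1.31  0.16]
[0.6963, -0.0458, 0.226, 3] -> [0.007, 0.006, 0.357, -0.003, 0.001, -0.002] rows 1.8
```

Emit:
carry_out([
  [[0.007,0.006,0.1,-0.003,0.001,0],[0.007,0.006,0.2,-0.003,0.001,0],[0.007,0.006,0.3,-0.003,0.001,0],[0.007,0.006,0.355,-0.003,0.001,0],[0.007,0.006,0.355,-0.003,0.001,0]],
])

```text
clock: 15.0
tool_pos: [0.6953, -0.0421, 0.2249]
tcp_rot: [0.688, 0.726, -0.0, -0.001]
wrist_force: [0.4, -0.2, -0.4]
gripper_width: 0.0409
grip_force: 0.0
```

Emit:
carry_out([
  [[0,0,0,0,0,0],[0,0,0,0,0,0],[0,0,0,0,0,0]],
], grip=-0.52, grip_force=10)

```text
clock: 15.3
tool_pos: [0.698, -0.0441, 0.2295]
tcp_rot: [0.688, 0.725, 0.002, 0.002]
wrist_force: [0.1, 0.1, 0.2]
gripper_width: 0.0238
grip_force: 0.0
```

```bash
cat >> h.py <<'E'
C=np.array([.6932,.0091])
def arc(angs,z,rr=.055,dpsi=0):
    # wps at arm world angles (deg, direction post->peg); tool y tangential
    out=[]
    for a in angs:
        t=np.radians(a);out.append((*(C+rr*np.array([np.cos(t),np.sin(t)])).round(4),z,a-270+ (360 if a<-90 else 0)+dpsi))
    return out
E
python3 -c "
from h import *
A=[273,265,257,249,241,233]
for a in A[1:]:
    plan(arc([a],.226)[0])
for n in('top','scene'):
    f,w,i=grab(n);x,y,h=w[...,0],w[...,1],w[...,2];r,g,b=i[...,0],i[...,1],i[...,2]
    P=w[(r>110)&(g<50)&(b<50)&(h>.15)&(x>.3)];print(n,P.mean(0))"
```

```text
t 15.3 at [ 0.698  -0.0441  0.2295] psi 3.0 z [ 0.005  0.001 -1.   ] F [0.1 0.1 0.2] w 0.0238 gf 0.0 j [-0.12  0.57  0.22  1.44 -0.13  1.14  0.17]
[np.float64(0.6884), np.float64(-0.0457), 0.226, -5] -> [-0.004, -0.039, 0.014, 0.003, -0.0, 0.089] rows 0.9
t 15.3 at [ 0.698  -0.0441  0.2295] psi 3.0 z [ 0.005  0.001 -1.   ] F [0.1 0.1 0.2] w 0.0238 gf 0.0 j [-0.12  0.57  0.22  1.44 -0.13  1.14  0.17]
[np.float64(0.6808), np.float64(-0.0445), 0.226, -13] -> [0.002, -0.069, 0.014, 0.003, -0.001, 0.178] rows 1.9
t 15.3 at [ 0.698  -0.0441  0.2295] psi 3.0 z [ 0.005  0.001 -1.   ] F [0.1 0.1 0.2] w 0.0238 gf 0.0 j [-0.12  0.57  0.22  1.44 -0.13  1.14  0.17]
[np.float64(0.6735), np.float64(-0.0422), 0.226, -21] -> [0.013, -0.098, 0.014, 0.003, -0.001, 0.267] rows 2.8
t 15.3 at [ 0.698  -0.0441  0.2295] psi 3.0 z [ 0.005  0.001 -1.   ] F [0.1 0.1 0.2] w 0.0238 gf 0.0 j [-0.12  0.57  0.22  1.44 -0.13  1.14  0.17]
[np.float64(0.6665), np.float64(-0.039), 0.226, -29] -> [0.027, -0.125, 0.013, 0.003, -0.001, 0.356] rows 3.7
t 15.3 at [ 0.698  -0.0441  0.2295] psi 3.0 z [ 0.005  0.001 -1.   ] F [0.1 0.1 0.2] w 0.0238 gf 0.0 j [-0.12  0.57  0.22  1.44 -0.13  1.14  0.17]
[np.float64(0.6601), np.float64(-0.0348), 0.226, -37] -> [0.045, -0.149, 0.013, 0.003, -0.001, 0.444] rows 4.7
top [nan nan nan]
scene [nan nan nan]<string>:8: RuntimeWarning: Mean of empty slice.
  ret = um.true_divide(
```

Emit:
carry_out([
  [[-0.004,-0.039,0.01,0.003,0,0.089],[0.002,-0.069,0.01,0.003,0,0.178],[0.013,-0.098,0.01,0.003,0,0.267],[0.027,-0.125,0.01,0.003,0,0.356],[0.045,-0.149,0.01,0.003,0,0.444]],
])

```text
clock: 15.9
tool_pos: [0.6613, -0.035, 0.2267]
tcp_rot: [0.896, 0.444, 0.002, 0.0]
wrist_force: [5.2, 0.5, -0.6]
gripper_width: 0.0221
grip_force: 2.0
```

```bash
python3 -c "
from h import *
for a in [225,217,209,201,193]: plan(arc([a],.227)[0])
for n in('top','scene'):
    f,w,i=grab(n,n+'3.png');x,y,h=w[...,0],w[...,1],w[...,2];r,g,b=i[...,0],i[...,1],i[...,2]
    P=w[(r>70)&(r>3*g)&(r>3*b)&(h>.15)&(x>.3)];print(n,len(P),np.nanmean(P,0))" | cut -c1-230
```

```text
t 15.9 at [ 0.6613 -0.035   0.2267] psi -37.3 z [ 0.004  0.002 -1.   ] F [ 5.2  0.5 -0.6] w 0.0221 gf 2.0 j [-0.25  0.52  0.37  1.56 -0.21  1.1  -0.48]
[np.float64(0.6543), np.float64(-0.0298), 0.227, -45] -> [-0.0, -0.035, -0.001, 0.001, -0.002, 0.085] rows 0.9
t 15.9 at [ 0.6613 -0.035   0.2267] psi -37.3 z [ 0.004  0.002 -1.   ] F [ 5.2  0.5 -0.6] w 0.0221 gf 2.0 j [-0.25  0.52  0.37  1.56 -0.21  1.1  -0.48]
[np.float64(0.6493), np.float64(-0.024), 0.227, -53] -> [0.006, -0.065, -0.001, 0.001, -0.002, 0.174] rows 1.8
t 15.9 at [ 0.6613 -0.035   0.2267] psi -37.3 z [ 0.004  0.002 -1.   ] F [ 5.2  0.5 -0.6] w 0.0221 gf 2.0 j [-0.25  0.52  0.37  1.56 -0.21  1.1  -0.48]
[np.float64(0.6451), np.float64(-0.0176), 0.227, -61] -> [0.016, -0.094, -0.001, 0.001, -0.003, 0.263] rows 2.8
t 15.9 at [ 0.6613 -0.035   0.2267] psi -37.3 z [ 0.004  0.002 -1.   ] F [ 5.2  0.5 -0.6] w 0.0221 gf 2.0 j [-0.25  0.52  0.37  1.56 -0.21  1.1  -0.48]
[np.float64(0.6419), np.float64(-0.0106), 0.227, -69] -> [0.031, -0.121, -0.001, 0.001, -0.003, 0.352] rows 3.7
t 15.9 at [ 0.6613 -0.035   0.2267] psi -37.3 z [ 0.004  0.002 -1.   ] F [ 5.2  0.5 -0.6] w 0.0221 gf 2.0 j [-0.25  0.52  0.37  1.56 -0.21  1.1  -0.48]
[np.float64(0.6396), np.float64(-0.0033), 0.227, -77] -> [0.048, -0.146, -0.001, 0.0, -0.003, 0.441] rows 4.6
top 5 [ 0.58480388 -0.1574022   0.32655809]
scene 30 [ 0.58231002 -0.15246411  0.32426022]
```

Emit:
carry_out([
  [[0,-0.035,0,0,0,0.085],[0.006,-0.065,0,0,0,0.174],[0.016,-0.094,0,0,0,0.263],[0.031,-0.121,0,0,0,0.352],[0.048,-0.146,0,0,0,0.441]],
])

```text
clock: 16.5
tool_pos: [0.6389, -0.0049, 0.2264]
tcp_rot: [0.993, 0.115, 0.001, 0.0]
wrist_force: [4.1, -3.0, -0.4]
gripper_width: 0.0221
grip_force: 1.9
```

```bash
cat >> h.py <<'E'
def ball():
    o=[]
    for n in('top','scene'):
        f,w,i=grab(n);x,y,h=w[...,0],w[...,1],w[...,2];r,g,b=i[...,0],i[...,1],i[...,2]
        m=(r>60)&(r>2.5*g)&(r>2.5*b)&(h>.2)&(x>.3)&(x<.75)&(abs(y)<.25);P=w[m]
        if len(P)>3:
            k,q,l,st,c=(None,)*5
            c=np.median(P,0);print(n,len(P),c.round(4),'ang',round(np.degrees(np.arctan2(c[1]-C[1],c[0]-C[0]))%360,2),'r',np.hypot(*(c[:2]-C)).round(4))
E
python3 -c "
from h import *
ball()
for a in [186,179,172,166]: plan(arc([a],.227)[0])
"
```

```text
top 34 [ 0.5038 -0.0506  0.3249] ang 197.5 r 0.1986
scene 34 [ 0.5059 -0.0421  0.3236] ang 195.29 r 0.1941
t 16.6 at [ 0.6378 -0.003   0.2258] psi -76.5 z [-0.001  0.001 -1.   ] F [ 0.9  1.  -0.3] w 0.0214 gf 0.1 j [-0.41  0.5   0.52  1.62 -0.28  1.09 -1.15]
[np.float64(0.6385), np.float64(0.0034), 0.227, -84] -> [0.009, -0.024, -0.005, -0.001, 0.001, 0.083] rows 0.9
t 16.6 at [ 0.6378 -0.003   0.2258] psi -76.5 z [-0.001  0.001 -1.   ] F [ 0.9  1.  -0.3] w 0.0214 gf 0.1 j [-0.41  0.5   0.52  1.62 -0.28  1.09 -1.15]
[np.float64(0.6382), np.float64(0.0101), 0.227, -91] -> [0.014, -0.051, -0.005, -0.001, 0.001, 0.161] rows 1.7
t 16.6 at [ 0.6378 -0.003   0.2258] psi -76.5 z [-0.001  0.001 -1.   ] F [ 0.9  1.  -0.3] w 0.0214 gf 0.1 j [-0.41  0.5   0.52  1.62 -0.28  1.09 -1.15]
[np.float64(0.6387), np.float64(0.0168), 0.227, -98] -> [0.022, -0.076, -0.005, -0.001, 0.001, 0.239] rows 2.5
t 16.6 at [ 0.6378 -0.003   0.2258] psi -76.5 z [-0.001  0.001 -1.   ] F [ 0.9  1.  -0.3] w 0.0214 gf 0.1 j [-0.41  0.5   0.52  1.62 -0.28  1.09 -1.15]
[np.float64(0.6398), np.float64(0.0224), 0.227, -104] -> [0.032, -0.097, -0.005, -0.001, 0.001, 0.306] rows 3.2
```

Emit:
carry_out([
  [[0.009,-0.024,-0.005,0,0,0.083],[0.014,-0.051,-0.005,0,0,0.161],[0.022,-0.076,-0.005,0,0,0.239],[0.032,-0.097,-0.005,0,0,0.3],[0.032,-0.097,-0.005,0,0,0.3]],
])

```text
clock: 17.1
tool_pos: [0.6386, 0.0215, 0.2261]
tcp_rot: [0.993, -0.117, -0.002, -0.0]
wrist_force: [-1.2, -1.2, 0.8]
gripper_width: 0.0219
grip_force: 0.8
```

```bash
python3 -c "
from h import *
ball()
for a in [162,160,158]: plan(arc([a],.227)[0])
"
```

```text
t 17.2 at [0.6388 0.0214 0.2262] psi -103.3 z [-0.004  0.001 -1.   ] F [-3.3 -1.6 -0.7] w 0.0222 gf 1.1 j [-0.52  0.53  0.62  1.62 -0.34  1.11 -1.61]
[np.float64(0.6409), np.float64(0.0261), 0.227, -108] -> [0.004, -0.02, -0.003, -0.0, 0.003, 0.052] rows 0.5
t 17.2 at [0.6388 0.0214 0.2262] psi -103.3 z [-0.004  0.001 -1.   ] F [-3.3 -1.6 -0.7] w 0.0222 gf 1.1 j [-0.52  0.53  0.62  1.62 -0.34  1.11 -1.61]
[np.float64(0.6415), np.float64(0.0279), 0.227, -110] -> [0.005, -0.028, -0.003, -0.0, 0.003, 0.074] rows 0.8
t 17.2 at [0.6388 0.0214 0.2262] psi -103.3 z [-0.004  0.001 -1.   ] F [-3.3 -1.6 -0.7] w 0.0222 gf 1.1 j [-0.52  0.53  0.62  1.62 -0.34  1.11 -1.61]
[np.float64(0.6422), np.float64(0.0297), 0.227, -112] -> [0.006, -0.035, -0.003, -0.0, 0.003, 0.096] rows 1.0
```

Emit:
carry_out([
  [[0.002,-0.015,-0.002,0,0.002,0.04],[0.005,-0.03,-0.002,0,0.003,0.08],[0.006,-0.035,-0.002,0,0.003,0.096],[0.006,-0.035,-0.002,0,0.003,0.096],[0.006,-0.035,-0.002,0,0.003,0.096]],
])

```text
clock: 17.7
tool_pos: [0.6424, 0.0297, 0.2266]
tcp_rot: [0.981, -0.192, 0.001, -0.0]
wrist_force: [-3.2, -2.5, -1.4]
gripper_width: 0.022
grip_force: 1.9
```

```bash
python3 -c "
from h import *
ball()
plan(arc([158],.227)[0])
for n in ('scene','top'): f,W,i=grab(n,n+'4.png')
a=cv2.imread('pics/scene4.png')[150:320,200:460];b=cv2.imread('pics/top4.png')[70:240,230:490]
cv2.imwrite('pics/c4.png',np.vstack([cv2.resize(a,(458,300)),cv2.resize(b,(458,300))]))"
```

```text
t 17.8 at [0.6427 0.0298 0.2268] psi -112.2 z [ 0.002  0.    -1.   ] F [-3.9 -2.9 -1.9] w 0.0219 gf 1.9 j [-0.55  0.54  0.66  1.61 -0.36  1.11 -1.76]
[np.float64(0.6422), np.float64(0.0297), 0.227, -112] -> [-0.002, 0.001, -0.001, -0.001, -0.001, -0.003] rows 0.0
```

View pics/c4.png

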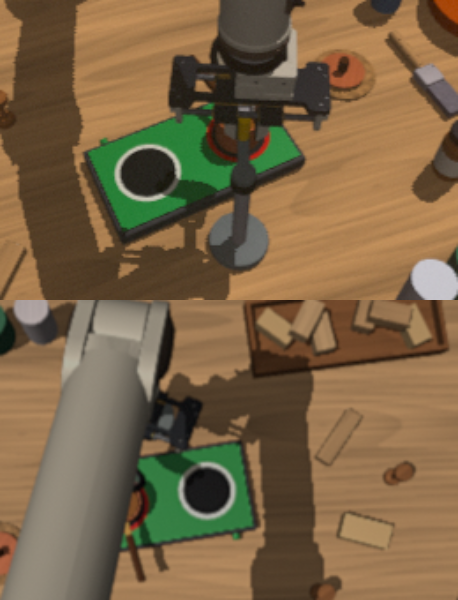

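Scene crop: arm now points over the pot in the red ring, but the gripper hides the lens. Release the peg, back off, and look.

Emit:
carry_out([
  [[0,0.003,0,0,0,0],[0,0.003,0,0,0,0],[0,0.003,0,0,0,0]],
], grip=-0.2)

```text
clock: 18.2
tool_pos: [0.6438, 0.0305, 0.2278]
tcp_rot: [0.981, -0.193, 0.002, -0.001]
wrist_force: [0.3, -0.2, 1.7]
gripper_width: 0.0363
grip_force: 0.0
```

Emit:
carry_out([
  [[0,0,-0.1,0,0,0],[0,0,-0.25,0,0,0],[0,0,-0.4,0,0,0],[0,0,-0.55,0,0,0],[0,0,-0.7,0,0,0]],
])

```text
clock: 18.7
tool_pos: [0.6426, 0.0301, 0.4043]
tcp_rot: [0.981, -0.193, 0.002, -0.001]
wrist_force: [0.4, 0.1, 0.9]
gripper_width: 0.0367
grip_force: 0.0
```

```bash
python3 -c "
from h import *
plan((.55,-.16,.40,-109))"
```

```text
t 18.7 at [0.6426 0.0301 0.4043] psi -112.3 z [ 0.004  0.001 -1.   ] F [0.4 0.1 0.9] w 0.0367 gf 0.0 j [-0.58  0.42  0.72  1.38 -0.27  1.44 -1.83]
[0.55, -0.16, 0.4, -109] -> [-0.055, 0.844, 0.015, -0.002, -0.002, -0.036] rows 4.2
```

Emit:
carry_out([
  [[-0.055,0.844,0,0,0,-0.036],[-0.055,0.844,0,0,0,-0.036],[-0.055,0.844,0,0,0,-0.036],[-0.055,0.844,0,0,0,-0.036],[-0.055,0.844,0,0,0,-0.036]],
])

```text
clock: 19.2
tool_pos: [0.5464, -0.1677, 0.4034]
tcp_rot: [0.985, -0.17, 0.003, 0.0]
wrist_force: [-0.6, -1.1, 0.8]
gripper_width: 0.0368
grip_force: 0.0
```

```bash
cat >> h.py <<'E'
def pegpot():
    for n in('top','scene'):
        f,w,i=grab(n);x,y,h=w[...,0],w[...,1],w[...,2];r,g,b=i[...,0],i[...,1],i[...,2]
        P=w[(r>90)&(g>70)&(b<.5*r)&(h>.235)&(np.hypot(x-C[0],y-C[1])<.08)]
        if len(P): c=P.mean(0);print(n,'peg',len(P),c.round(4),'ang',round(np.degrees(np.arctan2(c[1]-C[1],c[0]-C[0]))%360,2))
        P=w[(np.hypot(x-.5275,y-.066)<.048)&(h>.08)&(h<.1)&(r>1.4*g)]
        if len(P): print(n,'rim',len(P),np.round(cv2.minEnclosingCircle(P[:,:2].astype(np.float32)),4) if 0 else cv2.minEnclosingCircle(P[:,:2].astype(np.float32)))
E
python3 -c "
from h import *
ball();pegpot()
plan()"
```

```text
top 35 [0.5073 0.076  0.3248] ang 160.2 r 0.1976
scene 31 [0.511  0.0737 0.3241] ang 160.48 r 0.1933
top peg 26 [0.6406 0.0272 0.245 ] ang 161.01
top rim 53 ((0.5212648510932922, 0.06700355559587479), 0.04153389111161232)
scene peg 33 [0.643  0.0264 0.2458] ang 161.01
scene rim 106 ((0.5256677865982056, 0.06294696778059006), 0.040394704788923264)
t 19.4 at [ 0.5506 -0.1588  0.402 ] psi -109.0 z [ 0.004  0.002 -1.   ] F [ 0.3  0.7 -0.5] w 0.0371 gf 0.0 j [-0.39  0.27  0.79  1.56 -0.2   1.39 -1.49]
```

```bash
cat >> h.py <<'E'
def tipw(t,a=160.8,dz=-.005):
    a=np.radians(a);q=C+(.115+.145*np.cos(t))*np.array([np.cos(a),np.sin(a)]);return (*map(float,q.round(4)),float(round(.2+.145*np.sin(t)+dz,4)),-109)
E
python3 -c "
from h import *
p=tipw(.982);print(p)
plan((p[0],p[1],.38,-109),p)"
```

```text
(0.5085, 0.0734, 0.3156, -109)
t 19.4 at [ 0.5506 -0.1588  0.402 ] psi -109.0 z [ 0.004  0.002 -1.   ] F [ 0.3  0.7 -0.5] w 0.0371 gf 0.0 j [-0.39  0.27  0.79  1.56 -0.2   1.39 -1.49]
[0.5085, 0.0734, 0.38, -109] -> [-0.461, -0.824, 0.089, -0.002, -0.002, 0.001] rows 4.7
[0.5085, 0.0734, 0.3156, -109] -> [0.0, 0.0, 0.258, 0.0, 0.0, 0.0] rows 1.3
```

Emit:
carry_out([
  [[-0.15,-0.2,0,0,0,0],[-0.3,-0.4,0,0,0,0],[-0.4,-0.6,0.03,0,0,0],[-0.461,-0.78,0.06,0,0,0],[-0.461,-0.824,0.08,0,0,0]],
])

```text
clock: 19.9
tool_pos: [0.5073, 0.0785, 0.382]
tcp_rot: [0.987, -0.162, 0.002, -0.002]
wrist_force: [0.2, 0.2, 1.0]
gripper_width: 0.0367
grip_force: 0.0
```

Emit:
carry_out([
  [[0,0,0,0,0,0],[0,0,0,0,0,0]],
])

```text
clock: 20.1
tool_pos: [0.5078, 0.0753, 0.3813]
tcp_rot: [0.987, -0.162, 0.001, 0.0]
wrist_force: [0.2, -1.4, -0.7]
gripper_width: 0.036
grip_force: 0.0
```

```bash
python3 -c "
from h import *
ball();plan(tipw(.982))"
```

```text
scene 32 [0.5116 0.0734 0.3242] ang 160.49 r 0.1927
t 20.2 at [0.5082 0.072  0.3819] psi -109.0 z [ 0.003 -0.    -1.   ] F [-0.5 -0.7 -0.6] w 0.0366 gf 0.0 j [-0.78  0.12  0.65  1.73 -0.07  1.31 -2.02]
[0.5085, 0.0734, 0.3156, -109] -> [-0.002, -0.006, 0.265, -0.0, -0.002, -0.0] rows 1.3
```

Emit:
carry_out([
  [[-0.002,-0.005,0.08,0,-0.002,0],[-0.002,-0.005,0.17,0,-0.002,0],[-0.002,-0.005,0.25,0,-0.002,0],[-0.002,-0.005,0.265,0,-0.002,0],[-0.002,-0.005,0.265,0,-0.002,0]],
])

```text
clock: 20.7
tool_pos: [0.5081, 0.0722, 0.3156]
tcp_rot: [0.986, -0.166, -0.0, -0.0]
wrist_force: [0.6, 0.4, 0.4]
gripper_width: 0.0368
grip_force: 0.0
```

```bash
python3 -c "
from h import *
ball();plan(tipw(.982))"
```

```text
scene 29 [0.5121 0.0733 0.3235] ang 160.49 r 0.1922
t 20.8 at [0.5089 0.0727 0.3167] psi -109.1 z [ 0.001  0.002 -1.   ] F [0.5 0.7 0.7] w 0.0367 gf 0.0 j [-0.76  0.17  0.64  1.83 -0.11  1.18 -1.98]
[0.5085, 0.0734, 0.3156, -109] -> [-0.002, -0.002, 0.004, -0.001, -0.001, -0.001] rows 0.0
```

Emit:
carry_out([
  [[-0.002,-0.002,0.004,0,0,0],[-0.002,-0.002,0.004,0,0,0],[-0.002,-0.002,0.004,0,0,0],[-0.002,-0.002,0.004,0,0,0]],
], grip=-1, grip_force=8)

```text
clock: 21.2
tool_pos: [0.508, 0.0741, 0.315]
tcp_rot: [0.986, -0.165, 0.0, -0.001]
wrist_force: [0.1, 0.5, 1.8]
gripper_width: 0.0171
grip_force: 8.0
```

```bash
python3 -c "
from h import *
p0=np.array(ctrl.sense()['tool_pos'])
for t in (.92,.86,.80,.74,.68): plan(tipw(t,160.9))" | cut -c1-150
```

```text
t 21.2 at [0.508  0.0741 0.315 ] psi -109.0 z [ 0.001  0.002 -1.   ] F [0.1 0.5 1.8] w 0.0171 gf 8.0 j [-0.76  0.17  0.64  1.83 -0.11  1.18 -1.99]
[0.5015, 0.0755, 0.3104, -109] -> [-0.026, 0.003, 0.018, -0.001, 0.0, -0.0] rows 0.2
t 21.2 at [0.508  0.0741 0.315 ] psi -109.0 z [ 0.001  0.002 -1.   ] F [0.1 0.5 1.8] w 0.0171 gf 8.0 j [-0.76  0.17  0.64  1.83 -0.11  1.18 -1.99]
[0.4951, 0.0777, 0.3049, -109] -> [-0.053, 0.003, 0.04, -0.001, 0.0, -0.0] rows 0.3
t 21.2 at [0.508  0.0741 0.315 ] psi -109.0 z [ 0.001  0.002 -1.   ] F [0.1 0.5 1.8] w 0.0171 gf 8.0 j [-0.76  0.17  0.64  1.83 -0.11  1.18 -1.99]
[0.4891, 0.0798, 0.299, -109] -> [-0.079, 0.003, 0.064, -0.001, 0.0, -0.0] rows 0.5
t 21.2 at [0.508  0.0741 0.315 ] psi -109.0 z [ 0.001  0.002 -1.   ] F [0.1 0.5 1.8] w 0.0171 gf 8.0 j [-0.76  0.17  0.64  1.83 -0.11  1.18 -1.99]
[0.4833, 0.0818, 0.2928, -109] -> [-0.103, 0.003, 0.089, -0.001, 0.0, -0.0] rows 0.7
t 21.2 at [0.508  0.0741 0.315 ] psi -109.0 z [ 0.001  0.002 -1.   ] F [0.1 0.5 1.8] w 0.0171 gf 8.0 j [-0.76  0.17  0.64  1.83 -0.11  1.18 -1.99]
[0.478, 0.0836, 0.2862, -109] -> [-0.126, 0.003, 0.115, -0.001, 0.0, -0.0] rows 0.9
```

Emit:
carry_out([
  [[-0.026,0.002,0.018,0,0,0],[-0.053,0.002,0.04,0,0,0],[-0.079,0.002,0.064,0,0,0],[-0.103,0.002,0.089,0,0,0],[-0.126,0.002,0.115,0,0,0]],
])

```text
clock: 21.7
tool_pos: [0.4775, 0.0838, 0.2852]
tcp_rot: [0.986, -0.165, 0.0, -0.001]
wrist_force: [4.3, -0.1, -1.1]
gripper_width: 0.0171
grip_force: 8.0
```

```bash
python3 -c "
from h import *
ball()
for t in (.62,.56,.5,.43,.35): plan(tipw(t,160.9))" | cut -c1-150
```

```text
scene 27 [0.4812 0.0819 0.2931] ang 161.04 r 0.2242
t 21.8 at [0.4765 0.0837 0.2844] psi -109.0 z [-0.002  0.001 -1.   ] F [ 3.6 -0.6 -5.3] w 0.0164 gf 8.0 j [-0.8   0.14  0.63  1.93 -0.09  1.1  -2.04]
[0.473, 0.0853, 0.2793, -109] -> [-0.015, -0.001, 0.021, 0.0, 0.001, -0.0] rows 0.1
t 21.8 at [0.4765 0.0837 0.2844] psi -109.0 z [-0.002  0.001 -1.   ] F [ 3.6 -0.6 -5.3] w 0.0164 gf 8.0 j [-0.8   0.14  0.63  1.93 -0.09  1.1  -2.04]
[0.4684, 0.0869, 0.272, -109] -> [-0.035, -0.001, 0.05, 0.0, 0.001, -0.0] rows 0.3
t 21.8 at [0.4765 0.0837 0.2844] psi -109.0 z [-0.002  0.001 -1.   ] F [ 3.6 -0.6 -5.3] w 0.0164 gf 8.0 j [-0.8   0.14  0.63  1.93 -0.09  1.1  -2.04]
[0.4643, 0.0884, 0.2645, -109] -> [-0.052, -0.002, 0.08, 0.0, 0.001, -0.0] rows 0.5
t 21.8 at [0.4765 0.0837 0.2844] psi -109.0 z [-0.002  0.001 -1.   ] F [ 3.6 -0.6 -5.3] w 0.0164 gf 8.0 j [-0.8   0.14  0.63  1.93 -0.09  1.1  -2.04]
[0.46, 0.0899, 0.2554, -109] -> [-0.07, -0.002, 0.116, 0.0, 0.001, -0.0] rows 0.7
t 21.8 at [0.4765 0.0837 0.2844] psi -109.0 z [-0.002  0.001 -1.   ] F [ 3.6 -0.6 -5.3] w 0.0164 gf 8.0 j [-0.8   0.14  0.63  1.93 -0.09  1.1  -2.04]
[0.4558, 0.0913, 0.2447, -109] -> [-0.088, -0.002, 0.159, 0.0, 0.001, -0.0] rows 0.9
```

Emit:
carry_out([
  [[-0.01,-0.001,0.025,0,0,0],[-0.028,-0.001,0.054,0,0,0],[-0.045,-0.001,0.084,0,0,0],[-0.062,-0.001,0.12,0,0,0],[-0.074,-0.001,0.145,0,0,0]],
])

```text
clock: 22.3
tool_pos: [0.4591, 0.0905, 0.2486]
tcp_rot: [0.986, -0.165, -0.001, -0.001]
wrist_force: [-2.4, 1.4, 3.3]
gripper_width: 0.0166
grip_force: 8.0
```

```bash
cat >> h.py <<'E'
def tilt():
    for n in('top','scene'):
        f,w,i=grab(n);x,y,h=w[...,0],w[...,1],w[...,2];r,g,b=i[...,0],i[...,1],i[...,2]
        K=np.array(f['K']);Rm=cv2.Rodrigues(np.array(f['rvec'],float))[0];tv=np.array(f['tvec'],float).ravel()
        cam=-Rm.T@tv
        P=w[(r>60)&(r>2.5*g)&(r>2.5*b)&(h>.2)&(x>.3)&(x<.75)&(abs(y)<.25)]
        if len(P)<4: continue
        from scipy.optimize import least_squares
        c=least_squares(lambda p:np.linalg.norm(P-p,axis=1)-.009,np.median(P,0)+.006*(lambda v:v/np.linalg.norm(v))(np.median(P,0)-cam),loss='soft_l1',f_scale=.002).x
        rr=np.hypot(*(c[:2]-C));print(n,len(P),'ballc',c.round(4),'ang',np.degrees(np.arctan2(c[1]-C[1],c[0]-C[0])).round(2),'tilt',np.degrees(np.arctan2(c[2]-.2,rr-.115)).round(2),'len',np.hypot(c[2]-.2,rr-.115).round(4))
E
python3 -c "
from h import *
tilt()
for t in (.35,): plan(tipw(t,160.9))" | cut -c1-150
```

```text
scene 25 ballc [0.4561 0.0907 0.2525] ang 161.01 tilt 21.14 len 0.1456
t 22.4 at [0.4589 0.0903 0.2483] psi -109.0 z [-0.003  0.001 -1.   ] F [-2.5  2.   0.1] w 0.0172 gf 8.0 j [-0.81  0.15  0.61  2.01 -0.1   1.01 -2.05]
[0.4558, 0.0913, 0.2447, -109] -> [-0.013, 0.0, 0.014, 0.0, 0.002, -0.0] rows 0.1
```

Emit:
carry_out([
  [[-0.003,0,0.006,0,0,0],[-0.005,0,0.011,0,0,0],[-0.005,0,0.011,0,0,0]],
])

```text
clock: 22.7
tool_pos: [0.4585, 0.0905, 0.2467]
tcp_rot: [0.986, -0.166, -0.001, -0.001]
wrist_force: [-5.4, 1.1, 2.2]
gripper_width: 0.0167
grip_force: 8.0
```

```bash
python3 -c "
from h import *
tilt();tilt();plan()" | cut -c1-180
```

```text
scene 24 ballc [0.4575 0.0907 0.2503] ang 160.91 tilt 20.5 len 0.1435
scene 24 ballc [0.4558 0.0898 0.2515] ang 161.23 tilt 20.79 len 0.1452
t 22.9 at [0.4585 0.0905 0.2467] psi -109.1 z [-0.002  0.001 -1.   ] F [-5.5  1.2  2.9] w 0.017 gf 8.0 j [-0.81  0.15  0.61  2.01 -0.1   1.01 -2.05]
```

Emit:
carry_out([
  [[-0.006,0,0.001,0,0,0],[-0.006,0,0.002,0,0,0],[-0.006,0,0.002,0,0,0]],
])

```text
clock: 23.2
tool_pos: [0.4584, 0.0907, 0.2466]
tcp_rot: [0.986, -0.166, 0.0, -0.001]
wrist_force: [-1.4, -0.4, 2.6]
gripper_width: 0.0169
grip_force: 8.0
```

Emit:
carry_out([
  [[0,0,0,0,0,0],[0,0,0,0,0,0],[0,0,0,0,0,0]],
], grip=-0.2)

```text
clock: 23.5
tool_pos: [0.458, 0.0909, 0.2463]
tcp_rot: [0.986, -0.166, -0.0, -0.001]
wrist_force: [-0.7, -0.1, -1.1]
gripper_width: 0.0352
grip_force: 0.0
```

Emit:
carry_out([
  [[0,0,-0.06,0,0,0],[0,0,-0.18,0,0,0],[0,0,-0.33,0,0,0],[0,0,-0.5,0,0,0],[0,0,-0.65,0,0,0]],
])

```text
clock: 24.0
tool_pos: [0.4579, 0.0906, 0.4108]
tcp_rot: [0.986, -0.166, 0.0, -0.001]
wrist_force: [1.3, 0.4, -0.4]
gripper_width: 0.0366
grip_force: 0.0
```

```bash
python3 -c "
from h import *
tilt();plan((.48,-.14,.40,-109))" | cut -c1-250
```

```text
scene 25 ballc [0.4574 0.091  0.2504] ang 160.85 tilt 20.52 len 0.1437
t 24.1 at [0.4606 0.0911 0.414 ] psi -109.1 z [ 0.009  0.006 -1.   ] F [-0.   0.4 -0.3] w 0.0367 gf 0.0 j [-0.86 -0.01  0.61  1.77  0.    1.37 -2.16]
[0.48, -0.14, 0.4, -109] -> [0.375, 0.849, 0.052, -0.005, -0.004, -0.001] rows 4.6
```

Emit:
carry_out([
  [[0.375,0.849,0,0,0,0],[0.375,0.849,0,0,0,0],[0.375,0.849,0,0,0,0],[0.375,0.849,0,0,0,0],[0.375,0.849,0,0,0,0]],
])

```text
clock: 24.6
tool_pos: [0.4763, -0.1447, 0.4082]
tcp_rot: [0.986, -0.167, 0.0, -0.0]
wrist_force: [0.5, -0.8, -0.0]
gripper_width: 0.0366
grip_force: 0.0
```

```bash
python3 -c "
from h import *
tilt();tilt();pegpot();plan()
for n in ('scene','top'):
    f,w,i=grab(n,n+'5.png');x,y,h=w[...,0],w[...,1],w[...,2]
    d=w-np.array([*C,.2]);a=np.radians(160.9);u=d[...,0]*np.cos(a)+d[...,1]*np.sin(a);v=-d[...,0]*np.sin(a)+d[...,1]*np.cos(a)
    m=(u>.13)&(u<.225)&(abs(v)<.05)&(h>.195)&(h<.25);P=np.stack([u[m],v[m],h[m]],1);A=np.c_[P[:,:2],np.ones(len(P))]
    s=np.linalg.lstsq(A,P[:,2],rcond=None)[0];print(n,len(P),'slope deg',np.degrees(np.arctan(s[:2])),'lens ctr',cv2.minEnclosingCircle(w[m][:,:2].astype(np.float32)))
a=cv2.imread('pics/scene5.png')[140:310,200:460];b=cv2.imread('pics/top5.png')[70:240,180:440]
cv2.imwrite('pics/c5.png',np.vstack([cv2.resize(a,(458,300)),cv2.resize(b,(458,300))]))"
```

```text
top 21 ballc [0.46   0.0919 0.2518] ang 160.45 tilt 21.35 len 0.1422
scene 24 ballc [0.4562 0.0899 0.2503] ang 161.19 tilt 20.39 len 0.1445
top 21 ballc [0.4591 0.0912 0.2518] ang 160.68 tilt 21.29 len 0.1428
scene 24 ballc [0.4567 0.0901 0.2513] ang 161.1 tilt 20.82 len 0.1444
top peg 26 [0.64   0.0269 0.2455] ang 161.53
top rim 26 ((0.5060104131698608, 0.05466476082801819), 0.028076743707060814)
scene peg 32 [0.6424 0.026  0.2456] ang 161.64
scene rim 108 ((0.52406907081604, 0.06256040930747986), 0.04203362762928009)
t 24.9 at [ 0.4772 -0.139   0.4078] psi -108.9 z [-0.001  0.002 -1.   ] F [-0.5  0.9  0.2] w 0.0365 gf 0.0 j [-0.58  0.08  0.87  1.72 -0.06  1.37 -1.6 ]
scene 1033 slope deg [20.89172152  0.05451712] lens ctr ((0.5262650847434998, 0.06793949753046036), 0.04822162166237831)
top 829 slope deg [20.90951113 -0.14248778] lens ctr ((0.5272002220153809, 0.06905845552682877), 0.04806242138147354)
```

View pics/c5.png

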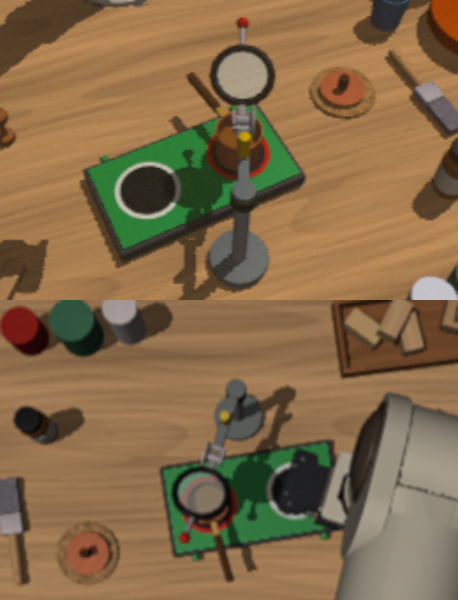

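Final crops: the lens (242,75 in the scene crop, 202,492 in the top crop) is over the open pot in the red ring. It is tilted about 20.9° with the ball end up. The lid sits knob up on the mat, and the robot is clear.

```bash
python3 -c "
from station import job
print(job.job_done())"
```

```text
the job is handed in; nothing more can be done
None
```

The job is handed in: pot about 1 mm from the red ring's centre, lid knob up about 2 mm off the mat's centre, and lens about 2–3 mm off centre over the open pot at about 20.9° (target 20°), ball end up, in about 25 s.

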